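# Finish a filter change: spent ones in the pail, pail on the hook, cover on

### The arm

A 7-joint arm with a two-finger parallel gripper is mounted at the origin on the work surface. World frame = base frame: x ahead of the robot, y to its left, z up, the work surface at z = 0. Lengths are in m, angles in degrees, forces in N, time in s.
With the tool pointing down it reaches from about 0.425 to 0.875 m from the base axis. Payload 4.7 kg.
Tool frame: the origin (TCP) lies between the finger pads; the fingertips stand 8 mm ahead of it and the grasp point (between the pads) lies 11 mm behind it; x points along the fingers, z is the direction in which the jaws open and shut, and the axes are right-handed (so a half turn about x gives the same grasp; the last joint's range is limited). The gripper opens to 87 mm and grips with 3 to 60 N. Pads are 19 mm wide; open, the fingers measure 117 mm over their backs; the gripper's body (75 mm by 190 mm) begins 51 mm behind the grasp point.
Start: joints at [0.808, 18.392, -4.016, 83.108, 1.295, 78.541, -3.26], TCP at [0.65, -0, 0.231] pointing down, gripper open.
Joint ranges: [-163.93, 163.93], [-17.29, 119.83], [-79.2, 71.16], [3.27, 140.29], [-89.18, 269.18], [5.43, 117.66], [-154.24, 154.24]. Speed limits (degrees/s): [147.25, 147.25, 180, 180, 180, 180, 180].

### API

Orientations are given as [roll, pitch, yaw] about the fixed x, y, z axes, in that order (R = Rz(yaw) Ry(pitch) Rx(roll)).
In Python, from cell import telemetry, vision, sign_off gives the robot as it stands. The module is installed in compiled form; this text tells all that it offers.
- The arm moves only by the tool drive_tool, never from a script. Its arguments are lists of equal length, an entry for each row: "offset": the shift along the tool's x, y, z in m, a list of three; "angular": the turn, a rotation vector about the tool's x, y, z in rad, a list of three. A call has 1 to 10 rows; each row is the pose to reach, as a shift and turn from the pose measured when the call began, along the tool's axes at that moment; what a row does not reach only later rows make up. A row lasts 1/8 s, in which the tool goes at most 62.5 mm and 10.7 degrees, less where a joint would pass 70% of its speed; a pose out of reach is approached as far as the arm can. A call with a gripper value outside its range is refused whole. "fingers" is the closure, from -1 (fully open) to 1 (shut), set as the call begins (left out, the last holds). The fingers move at their own pace and stop on an object; "squeeze" is the grip in N (left out, the last holds). Time passes only in rows, so rows that repeat a pose let the fingers close. It gives the time, the measured TCP pose, the force and the opening at its end, in the units of the state.
- telemetry.get_obs(): the state, without advancing time (a new reading comes with each control period).
- vision.read_camera(name): name is "scene" or "side" or "wrist"; returns a dict with "pixels" (384x512x3 uint8, red, green, blue), "intrinsics" (3x3 intrinsics, pixels), "world_from_camera" (4x4, takes a point from camera to world coordinates); the wrist camera has in their place "T_tool_cam" (4x4, takes a point from camera to tool coordinates, whose origin is the TCP and whose axes are the tool frame's). Camera axes: x right, y up, looking along -z (the intrinsics and any distortion apply to the point x, -y, -z); pixel columns grow to the right and rows downward; lengths in m; the calibration is good to about 2 mm. A picture is of the moment at which its call begins: read the wrist's pose just before it. There is no depth.
- sign_off(): hands the job in, once; it reports no verdict.
The state is a dict: "time_s": time; "qpos": joint angles; "joint_velocities": joint speeds; "effort": joint torques, N m; "tool_pos": TCP position; "tool_rot": TCP orientation; "force": force on the tool from outside, world axes, zero at the start; "wrist_torque": the same for the moment, N m; "grip_width": finger opening in m.
Only numpy, scipy, OpenCV 4.12 (cv2) and the standard library are available. Lean on these libraries where they do the work, as an engineer would, in place of code of your own. Each camera call takes 0.05 s, during which the arm holds its last target.

### The job

Finish the filter change on this bench. Put all the spent cartridges (brown, orange caps) into the blue pail; then, with the pail still standing on the bench, raise its bail upright, and hang the pail by the bail on the yellow two-pronged hook, both prongs under the bail. Also lay the new cartridge (white, blue caps) flat in the pocket of the grey filter housing and lower the aluminium cover plate over the two brass pins until it lies flush (this may be done at any point); do not tip the pail over, and leave everything else where it is.

Things in the scene. Friction and masses are not known exactly. Their poses are not given: they have to be found in the camera images.
- pail: Blue round open pail, 95 mm tall, outside diameter 112 mm at the foot and 130 mm at the rim, wall 3 mm, floor 4 mm, 0.35 kg empty. Origin: centre of the underside; z up. Bail pivots at its own y = +-71 mm, 88 mm above the underside; the bail lies flat towards the pail's own +x.
- bail (a joint): Angle of the pail's swing bail about its pivots (rad): 0 = flat, level, pointing to the pail's own +x; pi/2 = upright over the pail; pi = flat to -x. Light friction (0.05 N m) keeps it where it is left. The bail is a rectangular steel hoop of 8 mm rod: two arms 115 mm long, 142 mm apart, and a straight crossbar parallel to the pail's y.
- bail_grip (a point): Centre of the bail's crossbar, 115 mm from the pivot line. Here the bar wears a red sleeve, 50 mm long and 16 mm thick, that turns freely on the rod (so it can be pinched and swung round with the gripper kept upright); bare 8 mm rod on either side of it. With the bail flat, 42 mm are free between sleeve and pail rim. Its y axis runs along the crossbar.
- hook: Fixed stand with a two-pronged yellow hook. Origin: foot of its upright post (20 mm thick, 260 mm tall). Two parallel prongs of 8 mm rod, at y = +-40 mm of the stand, run from the post's top towards the stand's own -x at 260 mm height (rod axis), each with a V-shaped dip and an upturned tip (up to 278 mm high, 139 mm from the post). Between the prongs there is 72 mm of free space for a gripper.
- hook_seat (a point): Midway between the two prongs, where the axis of the bail's crossbar lies when it hangs in the dips: 110 mm from the post axis towards the stand's -x, 250 mm high. The crossbar must run along the stand's y axis; it is lowered into the dips from above, and must pass above the 278 mm tips. Axes as the stand's.
- housing: Fixed grey filter housing, block 150 (x) x 190 (y) x 50 mm tall. Origin: centre of the underside. In the middle of its top is an open pocket for the new cartridge, 80 (x) x 84 (y) mm, 36 mm deep (floor 14 mm above the bench). Beside it stand two brass pins, 9 mm diameter, 24 mm tall with the last 7 mm tapered, at (x, y) = (+46, +57) and (-46, -57) mm.
- housing_top (a point): Centre of the housing, level with its flat top, 50 mm above the bench, over the pocket; axes as the housing's. The cover plate's origin belongs here, half-turn allowed.
- plate: Aluminium cover plate 120 (x) x 140 (y) x 8 mm, 0.35 kg, with two 13 mm through holes at (x, y) = (+46, +57) and (-46, -57) mm. Origin: centre of the underside, z up. On top a black bridge handle along its y: bar 14 mm wide (x), 64 mm long, from 31 to 45 mm above the underside, on two posts at y = +-26 mm (about 40 mm free between them).
- spent1: Spent filter cartridge, brown, 70 mm long along its x: a cylinder 27 mm in diameter between two orange square end caps 30 x 30 mm, 12 mm thick (46 mm of cylinder free between the caps). Origin: its centre, 15 mm above the bench when lying. 60 g. May be absent.
- spent2: Spent filter cartridge, brown, 70 mm long along its x: a cylinder 27 mm in diameter between two orange square end caps 30 x 30 mm, 12 mm thick (46 mm of cylinder free between the caps). Origin: its centre, 15 mm above the bench when lying. 60 g. May be absent.
- spent3: Spent filter cartridge, brown, 70 mm long along its x: a cylinder 27 mm in diameter between two orange square end caps 30 x 30 mm, 12 mm thick (46 mm of cylinder free between the caps). Origin: its centre, 15 mm above the bench when lying. 60 g. May be absent.
- spent4: Spent filter cartridge, brown, 70 mm long along its x: a cylinder 27 mm in diameter between two orange square end caps 30 x 30 mm, 12 mm thick (46 mm of cylinder free between the caps). Origin: its centre, 15 mm above the bench when lying. 60 g. May be absent.
- fresh: The new cartridge, white with blue caps, same shape and mass as the spent ones. Origin: its centre; x along its length.
- reagent: Amber reagent bottle, 68 mm diameter, 160 mm tall; bystander. Origin: underside.
- jar: White jar, 64 mm diameter, 75 mm tall; bystander. Origin: underside.
- beaker: Glass beaker, 70 mm diameter, 80 mm tall; bystander. Origin: underside.
- screwdriver: Screwdriver 190 mm long; bystander.
Not all that is in view belongs to the job. What is shaped like the spent1 but turquoise is not meant.

How it is judged (in metres and radians):
On the way, in this order (a step that is already met when the one before it is completed fails the run):
1. every spent cartridge lies in the pail (x of spent1 in the frame of pail between -0.058 and 0.058 m and y of spent1 in the frame of pail between -0.058 and 0.058 m and z of spent1 in the frame of pail between 0 and 0.095 m and x of spent2 in the frame of pail between -0.058 and 0.058 m and y of spent2 in the frame of pail between -0.058 and 0.058 m and z of spent2 in the frame of pail between 0 and 0.095 m and x of spent3 in the frame of pail between -0.058 and 0.058 m and y of spent3 in the frame of pail between -0.058 and 0.058 m and z of spent3 in the frame of pail between 0 and 0.095 m and x of spent4 in the frame of pail between -0.058 and 0.058 m and y of spent4 in the frame of pail between -0.058 and 0.058 m and z of spent4 in the frame of pail between 0 and 0.095 m), for 0.2 s.
2. the bail is upright (within 0.35 rad) while the pail, all cartridges in it, stands on the bench (all of step 1 and value of joint bail between 1.22 and 1.92 rad and height (world z) of pail below 0.015 m), for 0.2 s.
3. the pail hangs released by its bail on the hook (distance between bail_grip and hook_seat below 0.025 m and height (world z) of pail above 0.02 m and contact force between hook and pail above 2 N and angle between pail's own z axis and vertical below 0.4 rad and contact force between the fingers and pail below 0.1 N), for 0.3 s.
At the end, for the whole second after the job is handed in: Spent cartridges inside the pail, the new one in the housing's pocket; pail hanging still and released on the hook (crossbar centre within 25 mm of the seat, off the bench, tilt under 0.4 rad); plate flat on the housing over both pins (height within 3 mm, centre 5 mm, square 0.08 rad) (all of step 1 and all of step 3 and x of fresh in the frame of housing_top between -0.04 and 0.04 m and y of fresh in the frame of housing_top between -0.042 and 0.042 m and z of fresh in the frame of housing_top below -0.015 m and horizontal distance between plate and housing_top below 0.005 m and z of plate in the frame of housing_top between -0.003 and 0.003 m and angle between plate's own z axis and vertical below 0.04 rad and angle between the x axis of plate and the x axis of housing_top, either way round below 0.08 rad and linear speed of pail below 0.05 m/s and linear speed of plate below 0.02 m/s); the robot touches nothing.
It fails at once if a bystander (bottle, jar, beaker or screwdriver) moved more than 50 mm (distance of any of reagent, jar, beaker, screwdriver from where it was at the start of the episode above 0.05 m).
It fails at once if the pail tipped over (angle between pail's own z axis and vertical above 1 rad).
Of spent1, spent2, spent3, spent4 only 2 to 4 are there at a start; the rules pass over those that are not, and their reading is None.
At some moment in a run one of spent1, spent2, spent3, spent4, fresh, pail may be knocked a few centimetres aside while the robot is not near it.
It also fails if it takes over 210 s, if anything falls off the work surface, if the arm or the gripper's body presses on something with over 40 N, if the wrist force passes 120 N, or if a joint passes its speed limit or range.

## Working session

There is one attempt and no reset: what is moved stays moved. The work goes in short steps, Python scripts to look and compute and a tool call to move; the robot and the scene stay as the last step left them, time stands still between calls to the robot, and variables do not carry over. Pictures are saved under pics/ and viewed, and the job is handed in when it is done.

Besides the shell and the picture viewer there is one more tool, called after ">>>" by a JSON object that holds its "method" and its "body". drive_tool: Moves the arm, as the interface text tells. Its arguments: {"type":"object","properties":{"offset":{"type":"array"},"angular":{"type":"array"},"fingers":{"type":"number"},"squeeze":{"type":"number"}},"required":["offset","angular"]}

```bash
mkdir -p pics
python3 - <<'E'
from cell import telemetry, vision
import cv2, numpy as np
o=telemetry.get_obs(); print(o)
for n in ["scene","side","wrist"]:
    d=vision.read_camera(n); cv2.imwrite(f"pics/{n}0.png",d["pixels"][:,:,::-1])
    print(n,{k:np.round(v,4).tolist() for k,v in d.items() if k!="pixels"}, d.keys())
E
```

```text
{'time_s': 0.0, 'qpos': array([ 0.80810256, 18.44179343, -4.0172366 , 83.17239916,  1.29456882,
       78.54046475, -3.26059406]), 'joint_velocities': array([ 0.01693994,  0.07511653,  0.00406327, -0.08638173, -0.03833371,
        0.03133724,  0.09692239]), 'effort': array([-2.58547143e-04, -4.91284704e+01, -4.03903294e-01, -3.12526345e+01,
       -6.40594075e-02,  4.37659642e-02,  1.61017233e-04]), 'tool_pos': array([ 6.49481415e-01, -3.10925559e-05,  2.29452664e-01]), 'tool_rot': array([-177.58497406,   89.8904683 , -177.58244433]), 'force': array([ 0.20354012, -0.1296536 , -0.65915274]), 'wrist_torque': array([ 0.04689774, -0.0358878 , -0.00228988]), 'grip_width': 0.08708761386051372}
scene {'intrinsics': [[379.6415, 0.0, 259.0926], [0.0, 379.6415, 194.4144], [0.0, 0.0, 1.0]], 'world_from_camera': [[0.8786, -0.2677, 0.3955, 0.9699], [0.4775, 0.4816, -0.7349, -0.7484], [0.0062, 0.8345, 0.551, 0.6697], [0.0, 0.0, 0.0, 1.0]]} dict_keys(['pixels', 'intrinsics', 'world_from_camera'])
side {'intrinsics': [[350.1096, 0.0, 253.9532], [0.0, 350.1096, 191.4568], [0.0, 0.0, 1.0]], 'world_from_camera': [[-0.9955, 0.0738, -0.0588, 0.5002], [-0.0939, -0.7115, 0.6964, 0.6294], [0.0095, 0.6988, 0.7152, 0.8437], [0.0, 0.0, 0.0, 1.0]]} dict_keys(['pixels', 'intrinsics', 'world_from_camera'])
wrist {'intrinsics': [[344.4187, 0.0, 252.364], [0.0, 344.4187, 184.4828], [0.0, 0.0, 1.0]], 'T_tool_cam': [[0.0003, 0.2492, -0.9685, -0.1544], [0.0, 0.9685, 0.2492, 0.0689], [1.0, -0.0001, 0.0003, 0.0009], [0.0, 0.0, 0.0, 1.0]]} dict_keys(['pixels', 'intrinsics', 'T_tool_cam'])
```

View pics/scene0.png

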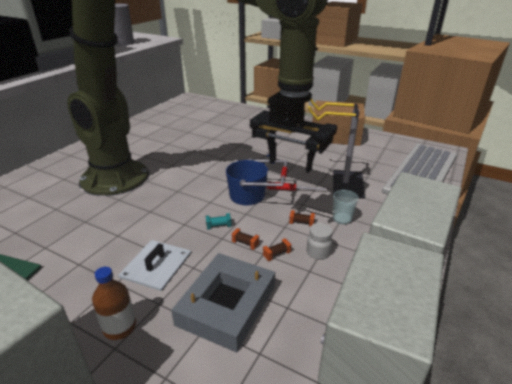

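View pics/side0.png

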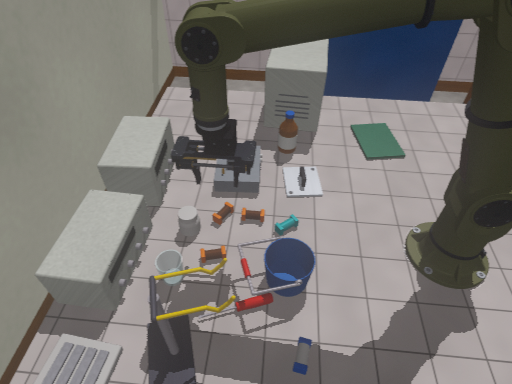

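View pics/wrist0.png

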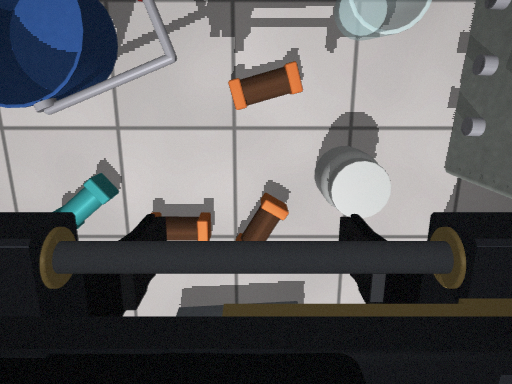

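```bash
cat > h.py <<'E'
import numpy as np, cv2
from scipy.spatial.transform import Rotation as Ro
from cell import telemetry, vision
def pose(o=None):
    o=o or telemetry.get_obs()
    T=np.eye(4); T[:3,:3]=Ro.from_euler('xyz',o['tool_rot'],degrees=True).as_matrix(); T[:3,3]=o['tool_pos']; return T
def cam(n):
    T=pose() if n=='wrist' else None
    d=vision.read_camera(n)
    W=d['world_from_camera'] if n!='wrist' else T@d['T_tool_cam']
    return d['pixels'],np.array(d['intrinsics']),np.array(W)
def ray(K,W,u,v):
    d=np.array([(u-K[0,2])/K[0,0],-(v-K[1,2])/K[1,1],-1.]); return W[:3,3],W[:3,:3]@d
def onz(K,W,u,v,z):
    c,d=ray(K,W,u,v); return c+d*(z-c[2])/d[2]
def proj(K,W,p):
    q=np.linalg.inv(W)@np.r_[p,1]; return np.array([K[0,2]+K[0,0]*q[0]/-q[2],K[1,2]-K[1,1]*q[1]/-q[2]])
def tri(*obs): # each (K,W,u,v)
    A=np.zeros((3,3));b=np.zeros(3)
    for o in obs:
        c,d=ray(*o);d/=np.linalg.norm(d);P=np.eye(3)-np.outer(d,d);A+=P;b+=P@c
    x=np.linalg.solve(A,b); return x,[np.linalg.norm(proj(o[0],o[1],x)-np.array(o[2:])) for o in obs]
def snap(n,name,crop=None,s=1):
    im,K,W=cam(n); np.savez(f'pics/{name}.npz',im=im,K=K,W=W)
    b=im[:,:,::-1]
    if crop: x0,y0,x1,y1=crop; b=b[y0:y1,x0:x1]
    cv2.imwrite(f'pics/{name}.png',cv2.resize(b,None,fx=s,fy=s,interpolation=cv2.INTER_CUBIC)); return im,K,W
def load(name):
    d=np.load(f'pics/{name}.npz'); return d['im'],d['K'],d['W']
def down(x,y,z,yaw):
    # tool x down; jaw axis (tool z) horizontal at world angle yaw deg
    a=np.radians(yaw); zt=np.array([np.cos(a),np.sin(a),0]); xt=np.array([0,0,-1.]); yt=np.cross(zt,xt)
    T=np.eye(4); T[:3,:3]=np.c_[xt,yt,zt]; T[:3,3]=[x,y,z]; return T
def go(T,half=True):
    """offset and rotvec in tool axes from current pose"""
    P=pose(); best=None
    for f in ([0,np.pi] if half else [0]):
        R=T[:3,:3]@Ro.from_rotvec([f,0,0]).as_matrix()
        rv=Ro.from_matrix(P[:3,:3].T@R).as_rotvec()
        if best is None or np.linalg.norm(rv)<np.linalg.norm(best): best=rv
    off=P[:3,:3].T@(T[:3,3]-P[:3,3])
    print('off',np.round(off,4).tolist(),'rv',np.round(best,4).tolist(),'rows>=',int(np.ceil(max(np.linalg.norm(off)/.0625,np.degrees(np.linalg.norm(best))/10.7))))
def st():
    o=telemetry.get_obs(); print('t',round(o['time_s'],2),'p',o['tool_pos'].round(4),'F',o['force'].round(1),'w',round(o['grip_width'],4),'q7',o['qpos'].round(0))
E
python3 - <<'E'
from h import *
snap('scene','s1',(80,80,400,360),2.4)
snap('side','d1',(120,80,420,384),1.95)
E
```

```text
(no output)
```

View pics/s1.png

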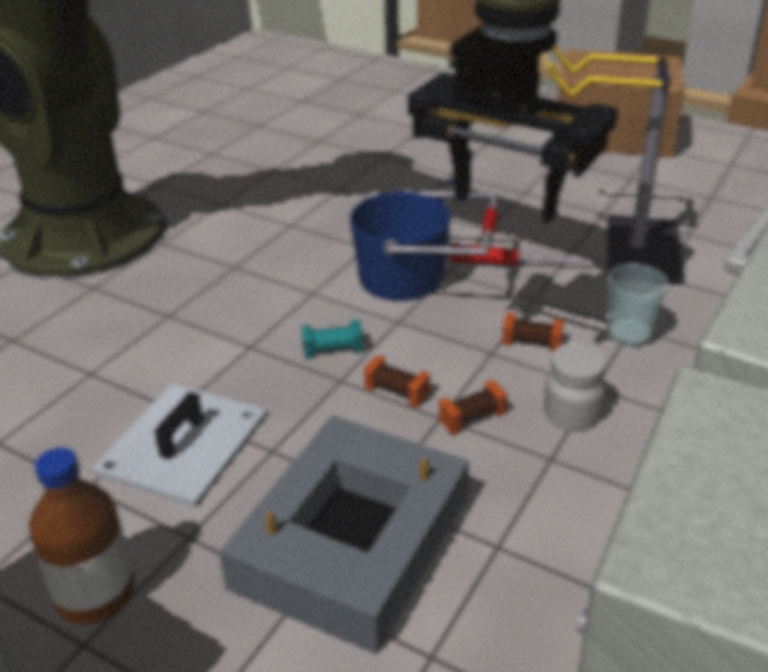

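View pics/d1.png

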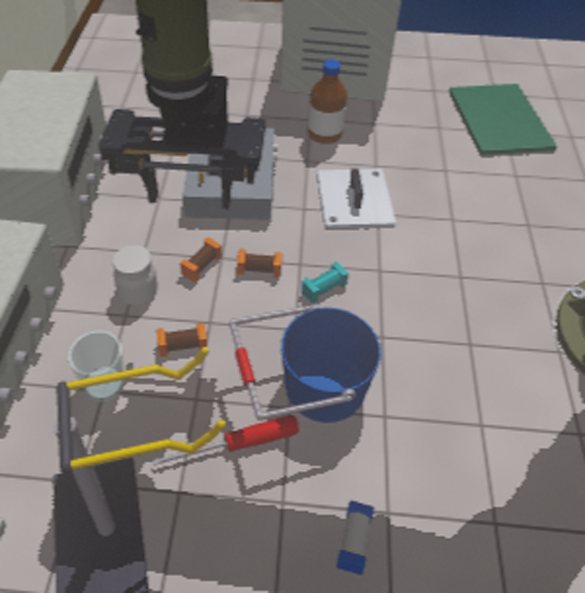

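Run:
```python
from h import *
_,Ks,Ws=load('s1');_,Kd,Wd=load('d1')
S=lambda u,v:(Ks,Ws,80+u/2.4,80+v/2.4)
D=lambda u,v:(Kd,Wd,120+u/1.95,80+v/1.95)
def z(n,o,h): print(n,onz(*o,h).round(4)[:2])
# cartridges: centers from side, scene at z=.015
z('A side(201,259)',D(201,259),.018);z('A scene',S(473,406),.018)
z('B',D(259,263),.018);z('B',S(397,381),.018)
z('C',D(182,339),.018);z('C',S(533,331),.018)
for a,b in [(((192,269)),(213,246)),((242,262),(277,263)),((163,341),(201,337))]: 
    p,q=onz(*D(*a),.02),onz(*D(*b),.02); print('ang',np.degrees(np.arctan2(*(q-p)[[1,0]])))
for a,b in [((451,418),(497,395)),((374,373),(421,391)),((509,328),(557,335))]: 
    p,q=onz(*S(*a),.02),onz(*S(*b),.02); print('ang s',np.degrees(np.arctan2(*(q-p)[[1,0]])))
z('fresh1',D(362,512),.02);z('fresh2',D(350,560),.02)
# pail rim from side : ellipse center at rim
z('pail rim side',D(330,354),.095); 
print('pivot?',tri(D(347,398),S(494,196)))
print('pivot near scene z.088',onz(*S(390,247),.088), onz(*D(348,398),.088))
print('bail corners', onz(*D(234,322),.088),onz(*D(260,415),.088), onz(*S(514,250),.088),onz(*S(494,197),.088))
print('sleeve',onz(*D(245,366),.088))
# hook prong tips and dips
print('tip1',tri(D(206,352),S(545,70)),tri(D(206,352),S(549,52)))
print('tip L',onz(*D(206,352),.278),onz(*D(223,424),.278))
print('scene tips',onz(*S(541,70),.278),onz(*S(552,50),.278))
print('dips',onz(*D(178,375),.250),onz(*D(192,448),.25))
print('posttop',onz(*D(70,386),.26),onz(*D(75,462),.26))
# housing corners top, pins
print('house corners', [onz(*S(*p),.05).round(3) for p in [(339,417),(469,463),(378,607),(224,550)]])
print('pins', [onz(*S(*p),.05).round(4) for p in [(425,477),(272,532)]],[onz(*S(*p),.074).round(4) for p in [(425,459),(270,514)]])
print('plate', [onz(*S(*p),.008).round(4) for p in [(178,385),(265,408),(197,497),(96,467)]],[onz(*S(*p),.008).round(4) for p in [(247,414),(109,464)]])
print('plate side', [onz(*D(*p),.008).round(4) for p in [(319,172),(381,169),(394,223),(326,226)]],[onz(*D(*p),.008).round(4) for p in [(376,174),(335,219)]])
```

```text
A side(201,259) [ 0.6549 -0.0723]
A scene [ 0.6638 -0.0802]
B [ 0.5621 -0.0734]
B [ 0.5722 -0.0838]
C [0.6585 0.0807]
C [0.6674 0.0735]
ang -116.68233970076062
ang -176.29372877946338
ang -167.02044976305964
ang s 64.62096387599523
ang s -1.268501839197819
ang s 15.085284749205183
fresh1 [0.4028 0.3023]
fresh2 [0.4169 0.3574]
pail rim side [0.4509 0.1355]
pivot? (array([0.48317074, 0.22271346, 0.10087089]), [np.float64(24.28710086212363), np.float64(17.563412936436386)])
pivot near scene z.088 [0.48111932 0.05743439 0.088     ] [0.42683055 0.19216748 0.088     ]
bail corners [0.58028297 0.09331753 0.088     ] [0.53249902 0.22560535 0.088     ] [0.61562636 0.12440038 0.088     ] [0.537563   0.23379706 0.088     ]
sleeve [0.55802496 0.15967553 0.088     ]
tip1 (array([0.58535223, 0.25818327, 0.26545205]), [np.float64(0.3626356607613593), np.float64(0.23810394851182712)]) (array([0.58328018, 0.27041668, 0.28408818]), [np.float64(0.7512068839985921), np.float64(0.4775192172296896)])
tip L [0.58287091 0.26598188 0.278     ] [0.55644892 0.33912571 0.278     ]
scene tips [0.59383531 0.22470
[... 254 characters left out ...]
ray([ 0.711, -0.186,  0.05 ]), array([ 0.718, -0.363,  0.05 ]), array([ 0.575, -0.378,  0.05 ])]
pins [array([ 0.6833, -0.2221,  0.05  ]), array([ 0.5986, -0.3424,  0.05  ])] [array([ 0.6837, -0.223 ,  0.074 ]), array([ 0.5998, -0.3433,  0.074 ])]
plate [array([ 0.3567, -0.1973,  0.008 ]), array([ 0.4643, -0.1812,  0.008 ]), array([ 0.4846, -0.315 ,  0.008 ]), array([ 0.3705, -0.3327,  0.008 ])] [array([ 0.4533, -0.1981,  0.008 ]), array([ 0.3787, -0.3235,  0.008 ])]
plate side [array([ 0.4745, -0.311 ,  0.008 ]), array([ 0.361 , -0.3312,  0.008 ]), array([ 0.3428, -0.1943,  0.008 ]), array([ 0.4579, -0.1753,  0.008 ])] [array([ 0.3705, -0.3164,  0.008 ]), array([ 0.443 , -0.1934,  0.008 ])]
```

Run:
```python
from h import *
_,K,W=snap('wrist','w1')
print('C',onz(K,W,266,85,.018),'ang',[onz(K,W,*p,.02)[:2].round(4) for p in [(238,94),(294,78)]])
print('A right cap',onz(K,W,274,206,.025),'B right cap',onz(K,W,204,227,.025))
P=pose()
_,Ks,Ws=load('s1');_,Kd,Wd=load('d1')
for dz in (-.045,.045):
    p=(P@np.array([.008,0,dz,1]))[:3]; print(p, (proj(Ks,Ws,p)-80)*2.4,(proj(Kd,Wd,p)-[120,80])*1.95)
```

```text
C [0.66434225 0.07956615 0.018     ] ang [array([0.6357, 0.0707]), array([0.6925, 0.0863])]
A right cap [ 0.6741095  -0.04801368  0.025     ] B right cap [ 0.59657152 -0.07258218  0.025     ]
[ 6.04830214e-01 -2.00866988e-05  2.22218726e-01] [462.51148036 192.55538723] [222.04265836 201.06326186]
[ 6.94830197e-01 -1.50788172e-05  2.22163330e-01] [543.37635822 213.61933584] [153.88053874 196.12261568]
```

Run:
```python
from h import *
go(down(.56,.08,.38,0))
_,K,W=load('w1')
print('bail corner',onz(K,W,170,57,.088), 'rim pivot',onz(K,W,45,106,.088))
```

```text
off [-0.1498, 0.08, -0.0899] rv [0.0001, -0.0006, 0.0001] rows>= 4
bail corner [0.58361845 0.09935907 0.088     ] rim pivot [0.4762577  0.06055318 0.088     ]
```

>>> {"method": "drive_tool", "body": {"offset": [[-0.15,0.08,-0.09],[-0.15,0.08,-0.09],[-0.15,0.08,-0.09],[-0.15,0.08,-0.09],[-0.15,0.08,-0.09]], "angular": [[0,0,0],[0,0,0],[0,0,0],[0,0,0],[0,0,0]]}}

```text
time_s: 0.92
tool_pos: [0.56, 0.0797, 0.3803]
tool_rot: [-73.0, 90.0, -73.0]
force: [0.3, -0.3, -0.7]
grip_width: 0.0873
```

Run:
```python
from h import *
st();snap('wrist','w2',None,1.5)
```

```text
t 0.93 p [0.56   0.0797 0.3803] F [ 0.3 -0.3 -0.7] w 0.0873 q7 [ -4.   7.  -7.  80.   1.  93. -11.]
```

View pics/w2.png

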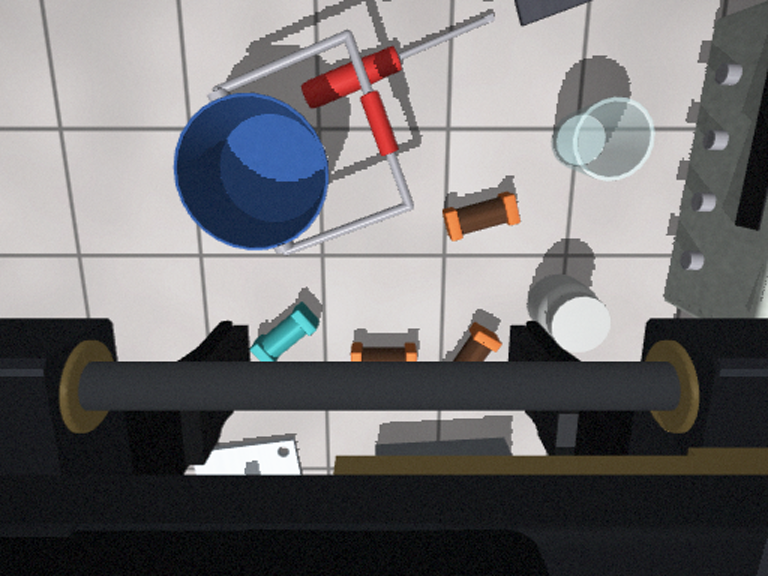

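Run:
```python
from h import *
_,K,W=load('w2')
q=lambda u,v,z:onz(K,W,u/1.5,v/1.5,z).round(4)[:2]
print('rim pts',q(175,164,.095),q(328,172,.095),q(245,94,.095),q(255,248,.095))
print('pivots',q(215,93,.088),q(285,248,.088),'corners',q(347,36,.088),q(407,207,.088),'sleeve',q(378,123,.09))
print('C',q(482,214,.018),q(454,221,.02),q(510,207,.02))
print('A cap',q(484,341,.03),'B caps',q(357,351,.025),q(411,351,.025),'turq',q(285,335,.018))
print('screwdriver',q(308,97,.012),q(397,60,.012),q(490,16,.005))
print('beaker rim',q(614,138,.08),'jar top',q(581,324,.075))
```

```text
rim pts [0.3915 0.1321] [0.5186 0.1256] [0.4533 0.1873] [0.4538 0.061 ]
pivots [0.4271 0.1887] [0.4785 0.0596] corners [0.5357 0.2316] [0.5854 0.0956] sleeve [0.5604 0.1651]
C [0.6644 0.0803] [0.6363 0.0736] [0.6915 0.0876]
A cap [ 0.6707 -0.0506] B caps [ 0.538  -0.0639] [ 0.5952 -0.0639] turq [ 0.4613 -0.0486]
screwdriver [0.4932 0.1918] [0.5782 0.2249] [0.6652 0.2643]
beaker rim [0.7609 0.1532] jar top [ 0.7513 -0.0158]
```

Run:
```python
from h import *
_,K,W=load('w1'); print('jar',onz(K,W,359,188,.075))
go(down(.6596,.0783,.12,-82))
```

```text
jar [ 0.74963134 -0.01416146  0.075     ]
off [0.2588, -0.0004, 0.1002] rv [1.4301, -0.0011, 0.0023] rows>= 8
```

>>> {"method": "drive_tool", "body": {"offset": [[0.26,0,0.1],[0.26,0,0.1],[0.26,0,0.1],[0.26,0,0.1],[0.26,0,0.1],[0.26,0,0.1],[0.26,0,0.1],[0.26,0,0.1],[0.26,0,0.1],[0.26,0,0.1]], "angular": [[1.43,0,0],[1.43,0,0],[1.43,0,0],[1.43,0,0],[1.43,0,0],[1.43,0,0],[1.43,0,0],[1.43,0,0],[1.43,0,0],[1.43,0,0]], "fingers": -0.4, "squeeze": 20}}

```text
time_s: 2.22
tool_pos: [0.6589, 0.0778, 0.1173]
tool_rot: [-76.6, 89.7, -158.5]
force: [0.4, -0.7, 0.3]
grip_width: 0.0608
```

Run:
```python
from h import *
st();go(down(.6596,.0783,.012,-82));snap('wrist','w3')
```

```text
t 2.23 p [0.6589 0.0778 0.1173] F [ 0.4 -0.7  0.3] w 0.0608 q7 [-12.  24.   4.  89.  -1.  67. -90.]
off [0.1053, 0.0012, -0.0005] rv [0.0012, 0.0011, 0.0044] rows>= 2
```

View pics/w3.png

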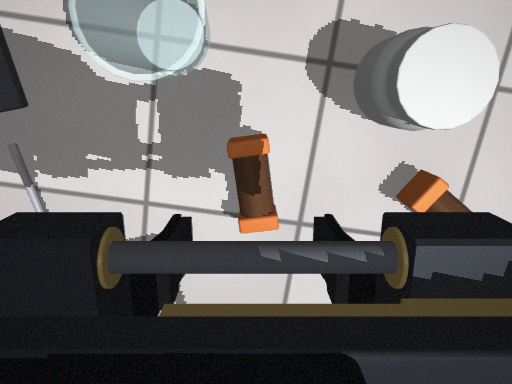

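Run:
```python
from h import *
_,K,W=load('w3'); print(onz(K,W,253,184,.018),onz(K,W,248,146,.025),onz(K,W,258,220,.025), proj(K,W,[.6596,.0783,.018]))
```

```text
[0.66222646 0.07866588 0.018     ] [0.6914653  0.08647683 0.025     ] [0.63656078 0.07119563 0.025     ] [252.98982694 187.36591295]
```

Consistent. Descend and grasp.

>>> {"method": "drive_tool", "body": {"offset": [[0.05,0.002,0],[0.09,0.002,0],[0.105,0.002,0],[0.105,0.002,0],[0.105,0.002,0]], "angular": [[0,0,0],[0,0,0],[0,0,0],[0,0,0],[0,0,0]]}}

```text
time_s: 2.9
tool_pos: [0.6622, 0.0783, 0.0147]
tool_rot: [-37.8, 89.9, -119.8]
force: [0.3, -0.8, -0.3]
grip_width: 0.0607
```

>>> {"method": "drive_tool", "body": {"offset": [[0,0,0],[0,0,0],[0,0,0],[0,0,0],[-0.05,0,0],[-0.1,0,0],[-0.15,0,0],[-0.17,0,0],[-0.17,0,0]], "angular": [[0,0,0],[0,0,0],[0,0,0],[0,0,0],[0,0,0],[0,0,0],[0,0,0],[0,0,0],[0,0,0]], "fingers": 1}}

```text
time_s: 4.03
tool_pos: [0.6629, 0.0786, 0.1857]
tool_rot: [65.1, 89.9, -16.9]
force: [-0.1, -0.6, -2.0]
grip_width: 0.0265
```

Run:
```python
from h import *
st();go(down(.455,.125,.18,-70));snap('scene','s2',(200,100,400,300),3)
```

```text
t 4.03 p [0.6629 0.0786 0.1857] F [-0.1 -0.6 -2. ] w 0.0265 q7 [-12.  22.   4.  84.  -1.  74. -90.]
off [0.0053, -0.1993, -0.0752] rv [-0.2083, 0.0009, -0.0015] rows>= 4
```

View pics/s2.png

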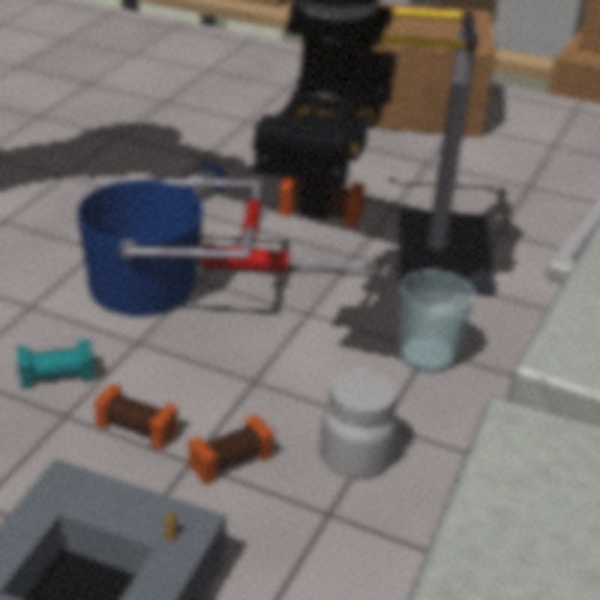

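>>> {"method": "drive_tool", "body": {"offset": [[0,-0.06,-0.025],[0.005,-0.12,-0.05],[0.005,-0.2,-0.075],[0.005,-0.2,-0.075],[0.005,-0.2,-0.075],[0.06,-0.2,-0.075],[0.11,-0.2,-0.075],[0.11,-0.2,-0.075],[0.11,-0.2,-0.075]], "angular": [[-0.1,0,0],[-0.2,0,0],[-0.2,0,0],[-0.2,0,0],[-0.2,0,0],[-0.2,0,0],[-0.2,0,0],[-0.2,0,0],[-0.2,0,0]]}}

```text
time_s: 5.2
tool_pos: [0.4543, 0.1245, 0.0747]
tool_rot: [-68.8, 89.9, -139.3]
force: [0.3, 0.1, 0.5]
grip_width: 0.0264
```

Run:
```python
from h import *
st();snap('side','d3',(150,80,400,330),2.4)
```

```text
t 5.2 p [0.4543 0.1245 0.0747] F [0.3 0.1 0.5] w 0.0264 q7 [-17.   5.  -2. 118.   0.  57. -89.]
```

View pics/d3.png

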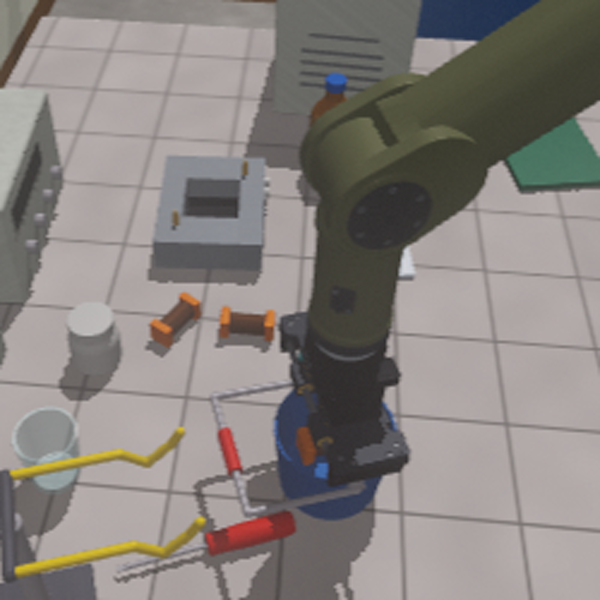

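>>> {"method": "drive_tool", "body": {"offset": [[0,0,0],[0,0,0],[0,0,0],[-0.06,0,0],[-0.12,0,0],[-0.12,0,0]], "angular": [[0,0,0],[0,0,0],[0,0,0],[0,0,0],[0,0,0],[0,0,0]], "fingers": -0.2}}

```text
time_s: 6.0
tool_pos: [0.4581, 0.126, 0.2011]
tool_rot: [85.7, 89.3, 15.2]
force: [-0.6, 0.3, -1.0]
grip_width: 0.0521
```

Run:
```python
from h import *
st();go(down(.567,-.079,.14,-89))
```

```text
t 6.0 p [0.4581 0.126  0.2011] F [-0.6  0.3 -1. ] w 0.0521 q7 [-17.  -2.  -2. 110.  -0.  72. -89.]
off [0.0617, 0.0335, 0.2295] rv [0.3229, -0.001, -0.0117] rows>= 4
```

>>> {"method": "drive_tool", "body": {"offset": [[0,0.01,0.06],[0,0.02,0.12],[0.03,0.033,0.18],[0.062,0.033,0.23],[0.062,0.033,0.23],[0.062,0.033,0.23],[0.062,0.033,0.23]], "angular": [[0.08,0,0],[0.16,0,0],[0.24,0,-0.01],[0.32,0,-0.012],[0.32,0,-0.012],[0.32,0,-0.012],[0.32,0,-0.012]], "fingers": -0.4}}

```text
time_s: 6.88
tool_pos: [0.5669, -0.0777, 0.1404]
tool_rot: [160.2, 89.9, 71.5]
force: [0.2, 0.9, 0.0]
grip_width: 0.0606
```

Run:
```python
from h import *
st();snap('wrist','w4')
```

```text
t 6.88 p [ 0.5669 -0.0777  0.1404] F [0.2 0.9 0. ] w 0.0606 q7 [ -4.  12.  10. 101.  -3.  66. -81.]
```

View pics/w4.png

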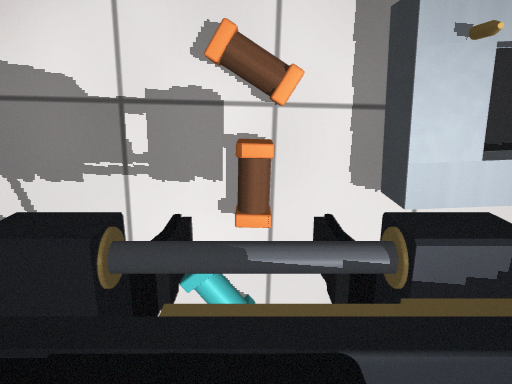

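Run:
```python
from h import *
_,K,W=load('w4')
def c(a,b):
    p,q=onz(K,W,*a,.028),onz(K,W,*b,.028);d=q-p; print(((p+q)/2).round(4),np.degrees(np.arctan2(d[1],d[0])).round(1),np.hypot(*d[:2]).round(4)); return (p+q)/2
m=c((255,148),(253,219)); c((222,40),(287,84))
go(down(m[0],m[1],.012,-89))
```

```text
[ 0.567  -0.0777  0.028 ] 179.8 0.0586
[ 0.6594 -0.0762  0.028 ] -121.3 0.0566
off [0.1286, -0.0002, 0.0002] rv [0.0059, -0.0016, -0.0011] rows>= 3
```

>>> {"method": "drive_tool", "body": {"offset": [[0.05,0,0],[0.1,0,0],[0.128,0,0],[0.128,0,0],[0.128,0,0],[0.128,0,0]], "angular": [[0,0,0],[0,0,0],[0,0,0],[0,0,0],[0,0,0],[0,0,0]]}}

```text
time_s: 7.68
tool_pos: [0.5682, -0.0774, 0.0142]
tool_rot: [113.8, 89.8, 25.2]
force: [-0.5, 0.7, 0.0]
grip_width: 0.0608
```

>>> {"method": "drive_tool", "body": {"offset": [[0,0,0],[0,0,0],[0,0,0],[0,0,0],[-0.05,0,0],[-0.1,0,0],[-0.16,0,0],[-0.18,0,0],[-0.18,0,0]], "angular": [[0,0,0],[0,0,0],[0,0,0],[0,0,0],[0,0,0],[0,0,0],[0,0,0],[0,0,0],[0,0,0]], "fingers": 1}}

```text
time_s: 8.8
tool_pos: [0.5686, -0.0778, 0.196]
tool_rot: [101.0, 89.6, 12.4]
force: [-0.0, 0.4, -0.5]
grip_width: 0.0265
```

Run:
```python
from h import *
st();go(down(.455,.125,.19,-70));snap('side','d4',(150,80,400,330),2.4)
```

```text
t 8.8 p [ 0.5686 -0.0778  0.196 ] F [-0.   0.4 -0.5] w 0.0265 q7 [ -4.  10.  11.  98.  -2.  72. -82.]
off [0.0055, -0.1088, -0.2054] rv [-0.3255, -0.0002, -0.0075] rows>= 4
```

View pics/d4.png

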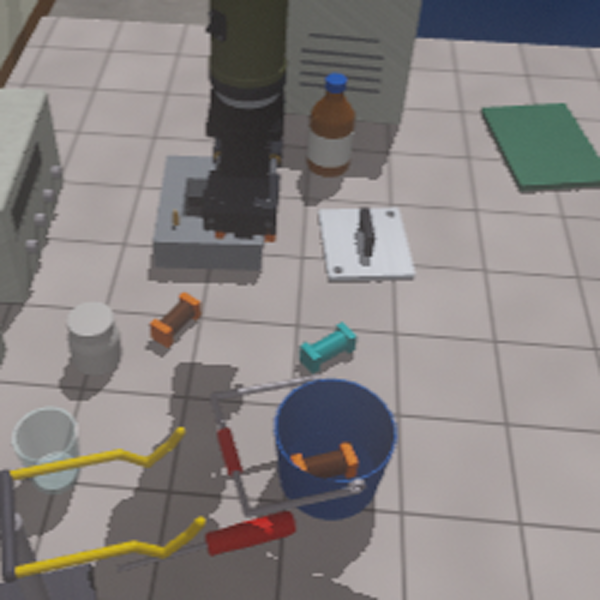

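>>> {"method": "drive_tool", "body": {"offset": [[0,-0.03,-0.05],[0.005,-0.06,-0.1],[0.005,-0.09,-0.15],[0.005,-0.109,-0.205],[0.005,-0.109,-0.205],[0.05,-0.109,-0.205],[0.11,-0.109,-0.205],[0.11,-0.109,-0.205],[0.11,-0.109,-0.205]], "angular": [[-0.1,0,0],[-0.2,0,0],[-0.32,0,0],[-0.32,0,0],[-0.32,0,0],[-0.32,0,0],[-0.32,0,0],[-0.32,0,0],[-0.32,0,0]]}}

```text
time_s: 9.98
tool_pos: [0.4548, 0.1245, 0.0847]
tool_rot: [93.2, 89.7, 22.8]
force: [-0.3, -0.4, -0.8]
grip_width: 0.0265
```

>>> {"method": "drive_tool", "body": {"offset": [[0,0,0],[0,0,0],[0,0,0],[-0.06,0,0],[-0.12,0,0],[-0.12,0,0]], "angular": [[0,0,0],[0,0,0],[0,0,0],[0,0,0],[0,0,0],[0,0,0]], "fingers": -0.2}}

```text
time_s: 10.72
tool_pos: [0.4576, 0.1254, 0.2104]
tool_rot: [89.8, 89.1, 19.5]
force: [0.1, 0.7, -0.4]
grip_width: 0.0521
```

Run:
```python
from h import *
st();go(down(.6594,-.0762,.14,-31))
```

```text
t 10.72 p [0.4576 0.1254 0.2104] F [ 0.1  0.7 -0.4] w 0.0521 q7 [-17.  -3.  -2. 109.  -0.  73. -89.]
off [0.0724, 0.1211, 0.2577] rv [-0.6869, 0.0054, -0.015] rows>= 5
```

>>> {"method": "drive_tool", "body": {"offset": [[0,0.025,0.05],[0,0.05,0.1],[0,0.075,0.155],[0.03,0.1,0.21],[0.072,0.121,0.258],[0.072,0.121,0.258],[0.072,0.121,0.258],[0.072,0.121,0.258]], "angular": [[-0.14,0,0],[-0.28,0,0],[-0.42,0,0],[-0.55,0,0],[-0.687,0.005,-0.015],[-0.687,0.005,-0.015],[-0.687,0.005,-0.015],[-0.687,0.005,-0.015]], "fingers": -0.4}}

```text
time_s: 11.72
tool_pos: [0.6596, -0.0746, 0.142]
tool_rot: [47.8, 89.9, 16.9]
force: [0.2, 0.4, 0.1]
grip_width: 0.0609
```

Run:
```python
from h import *
st();snap('wrist','w5')
```

```text
t 11.72 p [ 0.6596 -0.0746  0.142 ] F [0.2 0.4 0.1] w 0.0609 q7 [ -2.  23.   8.  88.  -3.  69. -24.]
```

View pics/w5.png

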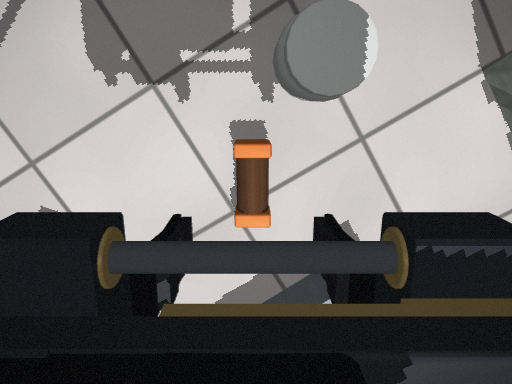

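Aligned; cartridge centre at (252,184), same place as the one before.

>>> {"method": "drive_tool", "body": {"offset": [[0.05,0,0],[0.1,0,0],[0.13,0,0],[0.13,0,0],[0.13,0,0],[0.13,0,0]], "angular": [[0,0,0],[0,0,0],[0,0,0],[0,0,0],[0,0,0],[0,0,0]]}}

```text
time_s: 12.52
tool_pos: [0.6613, -0.0743, 0.0146]
tool_rot: [36.0, 89.6, 5.1]
force: [0.0, -0.1, 0.9]
grip_width: 0.0606
```

>>> {"method": "drive_tool", "body": {"offset": [[0,0,0],[0,0,0],[0,0,0],[0,0,0],[-0.05,0,0],[-0.1,0,0],[-0.16,0,0],[-0.19,0,0],[-0.19,0,0]], "angular": [[0,0,0],[0,0,0],[0,0,0],[0,0,0],[0,0,0],[0,0,0],[0,0,0],[0,0,0],[0,0,0]], "fingers": 1}}

```text
time_s: 13.65
tool_pos: [0.6618, -0.0747, 0.2079]
tool_rot: [31.8, 89.3, 1.0]
force: [0.5, -0.4, -1.9]
grip_width: 0.0263
```

Run:
```python
from h import *
st();go(down(.455,.125,.2,20));go(down(.455,.125,.2,-70));snap('side','d5',(150,80,400,330),2.4)
```

```text
t 13.65 p [ 0.6618 -0.0747  0.2079] F [ 0.5 -0.4 -1.9] w 0.0263 q7 [ -2.  20.   8.  83.  -3.  76. -25.]
off [0.0055, 0.0652, -0.28] rv [-0.8879, 0.0125, -0.0014] rows>= 5
off [0.0055, 0.0652, -0.28] rv [0.6828, 0.0077, -0.0097] rows>= 5
```

View pics/d5.png

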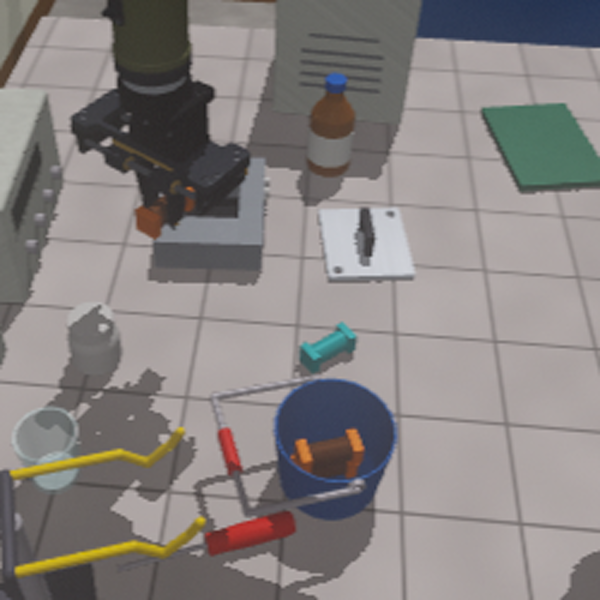

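>>> {"method": "drive_tool", "body": {"offset": [[0,0.015,-0.055],[0,0.03,-0.11],[0,0.045,-0.165],[0.005,0.055,-0.22],[0.005,0.065,-0.262],[0.005,0.065,-0.262],[0.005,0.065,-0.262],[0.06,0.065,-0.262],[0.11,0.065,-0.262],[0.11,0.065,-0.262]], "angular": [[0.14,0,0],[0.28,0,0],[0.42,0,0],[0.55,0,0],[0.68,0,0],[0.68,0,0],[0.68,0,0],[0.68,0,0],[0.68,0,0],[0.68,0,0]]}}

```text
time_s: 14.95
tool_pos: [0.4667, 0.1133, 0.0897]
tool_rot: [-50.1, 89.8, -120.0]
force: [-0.3, -0.5, -0.6]
grip_width: 0.0261
```

Run:
```python
from h import *
st();snap('scene','s5',(200,100,400,300),3)
```

```text
t 14.95 p [0.4667 0.1133 0.0897] F [-0.3 -0.5 -0.6] w 0.0261 q7 [-19.   5.   2. 116.  -0.  59. -87.]
```

View pics/s5.png

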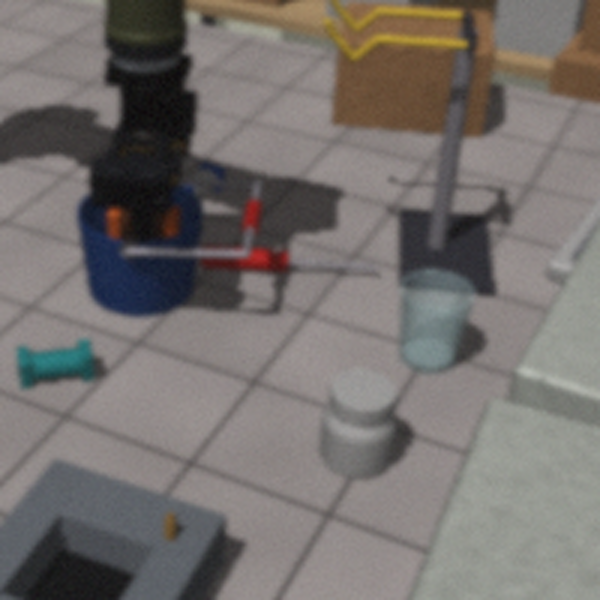

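>>> {"method": "drive_tool", "body": {"offset": [[0,0,0],[0,0,0],[0,0,0],[-0.06,0,0],[-0.12,0,0],[-0.18,0,0],[-0.22,0,0],[-0.22,0,0]], "angular": [[0,0,0],[0,0,0],[0,0,0],[0,0,0],[0,0,0],[0,0,0],[0,0,0],[0,0,0]], "fingers": -0.2}}

```text
time_s: 16.0
tool_pos: [0.47, 0.1151, 0.3171]
tool_rot: [77.0, 89.3, 7.0]
force: [-0.6, -1.0, -0.4]
grip_width: 0.0521
```

Run:
```python
from h import *
st();snap('wrist','w6');snap('side','d6',(150,80,400,384),1.9)
go(down(.46,.28,.25,0))
```

```text
t 16.0 p [0.47   0.1151 0.3171] F [-0.6 -1.  -0.4] w 0.0521 q7 [-20.  -4.   3.  98.   0.  85. -87.]
off [0.0626, 0.0488, -0.1584] rv [-1.2204, 0.0046, -0.002] rows>= 7
```

View pics/w6.png

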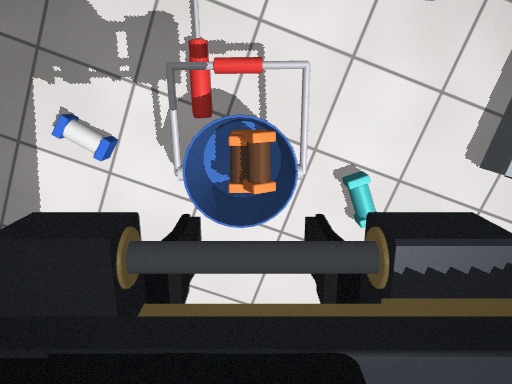

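View pics/d6.png

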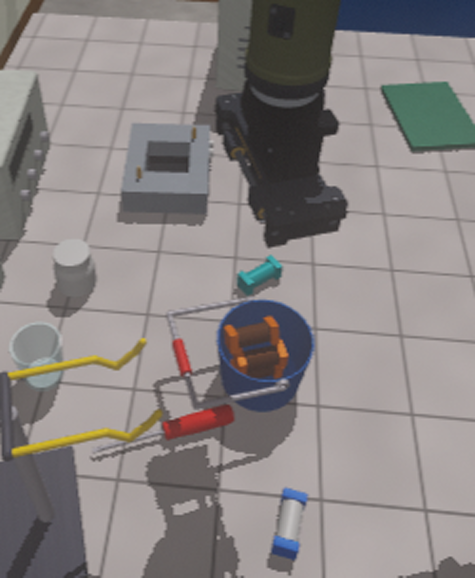

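Run:
```python
from h import *
_,K,W=load('w6')
p,q=onz(K,W,65,125,.028),onz(K,W,103,148,.028);d=q-p;a=np.degrees(np.arctan2(d[1],d[0]));m=(p+q)/2
print(m,a,np.hypot(*d[:2]))
go(down(m[0],m[1],.16,a+90))
```

```text
[0.4163704  0.32516574 0.028     ] -102.91279450311974 0.053970589582315896
off [0.1524, 0.023, -0.216] rv [-0.995, 0.0042, -0.0025] rows>= 6
```

>>> {"method": "drive_tool", "body": {"offset": [[0,0,-0.05],[0,0.01,-0.1],[0,0.02,-0.15],[0.05,0.023,-0.2],[0.1,0.023,-0.216],[0.152,0.023,-0.216],[0.152,0.023,-0.216],[0.152,0.023,-0.216],[0.152,0.023,-0.216]], "angular": [[-0.17,0,0],[-0.34,0,0],[-0.5,0,0],[-0.67,0,0],[-0.84,0,0],[-0.995,0,0],[-0.995,0,0],[-0.995,0,0],[-0.995,0,0]], "fingers": -0.4}}

```text
time_s: 17.23
tool_pos: [0.4179, 0.3259, 0.1631]
tool_rot: [25.5, 89.5, 12.5]
force: [-0.9, -0.1, 0.2]
grip_width: 0.0613
```

Run:
```python
from h import *
st();snap('wrist','w7')
```

```text
t 17.23 p [0.4179 0.3259 0.1631] F [-0.9 -0.1  0.2] w 0.0613 q7 [-32.   7. -10. 105.   1.  68. -55.]
```

View pics/w7.png

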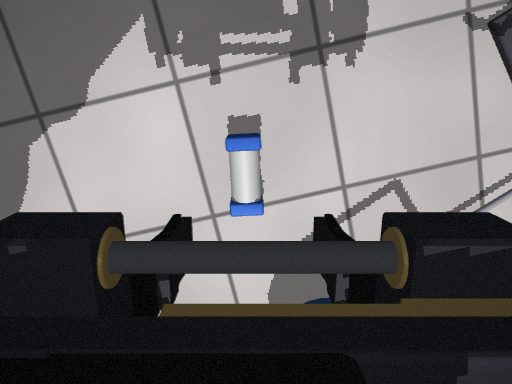

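Run:
```python
from h import *
_,K,W=load('w7')
p,q=onz(K,W,244,143,.028),onz(K,W,247,209,.028);d=q-p;a=np.degrees(np.arctan2(d[1],d[0]));m=(p+q)/2
print(m,a,np.hypot(*d[:2]))
go(down(m[0],m[1],.012,a+90))
```

```text
[0.41415863 0.32870976 0.028     ] -100.78803807117471 0.05843012107533065
off [0.1509, 0.0014, -0.0053] rv [-0.039, 0.0075, -0.0033] rows>= 3
```

>>> {"method": "drive_tool", "body": {"offset": [[0.05,0.001,-0.005],[0.1,0.001,-0.005],[0.15,0.001,-0.005],[0.15,0.001,-0.005],[0.15,0.001,-0.005],[0.15,0.001,-0.005]], "angular": [[-0.04,0,0],[-0.04,0.007,0],[-0.04,0.007,0],[-0.04,0.007,0],[-0.04,0.007,0],[-0.04,0.007,0]]}}

```text
time_s: 18.02
tool_pos: [0.4153, 0.3289, 0.0148]
tool_rot: [65.4, 89.7, 54.6]
force: [0.3, -0.4, 0.3]
grip_width: 0.0608
```

>>> {"method": "drive_tool", "body": {"offset": [[0,0,0],[0,0,0],[0,0,0],[0,0,0],[-0.05,0,0],[-0.1,0,0],[-0.16,0,0],[-0.19,0,0],[-0.19,0,0]], "angular": [[0,0,0],[0,0,0],[0,0,0],[0,0,0],[0,0,0],[0,0,0],[0,0,0],[0,0,0],[0,0,0]], "fingers": 1}}

```text
time_s: 19.15
tool_pos: [0.4158, 0.3291, 0.2075]
tool_rot: [57.0, 89.4, 46.3]
force: [0.1, -0.3, -1.1]
grip_width: 0.0262
```

Run:
```python
from h import *
st();go(down(.52,-.10,.26,0));go(down(.6415,-.283,.25,3))
im,K,W=snap('side','d7',(200,120,300,220),6)
```

```text
t 19.15 p [0.4158 0.3291 0.2075] F [ 0.1 -0.3 -1.1] w 0.0262 q7 [-31.   5. -10. 102.   1.  73. -53.]
off [-0.0551, -0.4016, 0.1827] rv [-0.1875, 0.0069, -0.0087] rows>= 8
off [-0.0456, -0.5589, 0.3361] rv [-0.2399, 0.0071, -0.0085] rows>= 11
```

View pics/d7.png

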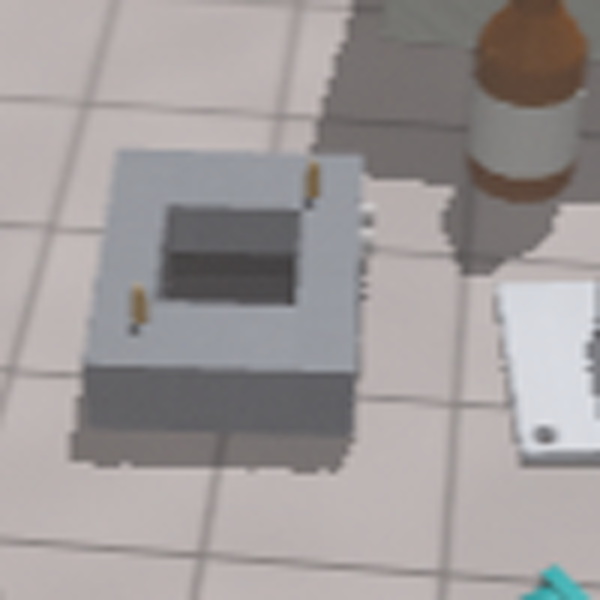

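Run:
```python
from h import *
_,K,W=load('d7')
D=lambda u,v,z:onz(K,W,200+u/6,120+v/6,z).round(4)[:2]
print([D(*p,.05) for p in [(118,150),(363,155),(355,367),(84,364)]],[D(*p,.074) for p in [(314,163),(138,288)]])
print([D(*p,.05) for p in [(163,205),(298,212),(293,303),(160,297)]],'bottle',D(522,200,0))
```

```text
[array([ 0.7117, -0.3658]), array([ 0.5636, -0.3767]), array([ 0.553, -0.192]), array([ 0.6998, -0.179 ])] [array([ 0.5895, -0.3357]), array([ 0.6748, -0.2169])]
[array([ 0.6769, -0.3171]), array([ 0.5972, -0.3191]), array([ 0.5919, -0.2399]), array([ 0.6668, -0.2371])] bottle [ 0.4644 -0.4054]
```

>>> {"method": "drive_tool", "body": {"offset": [[-0.01,-0.055,0.03],[-0.02,-0.11,0.06],[-0.03,-0.16,0.095],[-0.04,-0.215,0.125],[-0.045,-0.265,0.16],[-0.045,-0.32,0.19],[-0.045,-0.37,0.22],[-0.045,-0.42,0.25],[-0.045,-0.475,0.28],[-0.045,-0.525,0.31]], "angular": [[-0.02,0,0],[-0.04,0,0],[-0.07,0,0],[-0.1,0,0],[-0.13,0,0],[-0.16,0,0],[-0.19,0,0],[-0.22,0,0],[-0.24,0.007,-0.008],[-0.24,0.007,-0.008]]}}

```text
time_s: 20.45
tool_pos: [0.6209, -0.2471, 0.245]
tool_rot: [-173.7, 89.6, -170.7]
force: [1.3, 0.6, -1.1]
grip_width: 0.0263
```

Run:
```python
from h import *
st();go(down(.64,-.33,.2,3));snap('wrist','w8')
```

```text
t 20.45 p [ 0.6209 -0.2471  0.245 ] F [ 1.3  0.6 -1.1] w 0.0263 q7 [ 5. 21. 19. 79. -6. 81. 27.]
off [0.045, -0.0837, 0.0151] rv [0.0003, -0.0072, 0.0008] rows>= 2
```

View pics/w8.png

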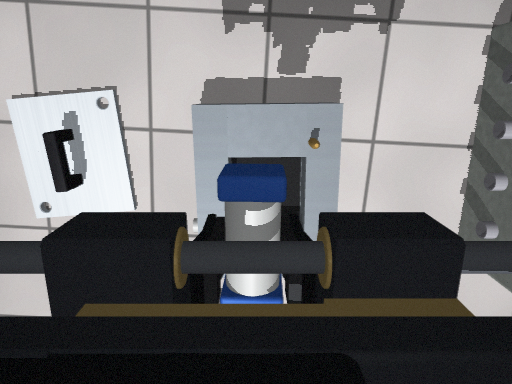

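Run:
```python
from h import *
_,K,W=load('w8')
q=lambda u,v,z:onz(K,W,u,v,z).round(4)[:2]
print('corners',q(193,105,.05),q(341,103,.05),'pin',q(316,139,.074),'base',q(314,147,.05),'pocket',q(229,157,.05),q(304,157,.05))
print('plate holes',q(103,103,.008),q(46,207,.008),'corners',q(11,101,.008),q(114,91,.008),q(135,208,.008),q(36,218,.008))
print('handle top',q(66,131,.045),q(61,160,.045))
```

```text
corners [ 0.5585 -0.1904] [ 0.7043 -0.1808] pin [ 0.6788 -0.2147] base [ 0.682  -0.2256] pocket [ 0.5959 -0.2406] [ 0.6728 -0.2364]
plate holes [ 0.4513 -0.195 ] [ 0.376  -0.3206] corners [ 0.3491 -0.1983] [ 0.4641 -0.1815] [ 0.4828 -0.3159] [ 0.3625 -0.3353]
handle top [ 0.4276 -0.2235] [ 0.4198 -0.2542]
```

Run:
```python
from h import *
go(down(.6376,-.2797,.12,3.7))
```

```text
off [0.1236, -0.022, 0.0172] rv [-0.0211, -0.0082, 0.0089] rows>= 3
```

>>> {"method": "drive_tool", "body": {"offset": [[0.05,-0.01,0.01],[0.1,-0.022,0.017],[0.124,-0.022,0.017],[0.124,-0.022,0.017],[0.124,-0.022,0.017],[0.124,-0.022,0.017]], "angular": [[-0.02,-0.008,0.009],[-0.02,-0.008,0.009],[-0.02,-0.008,0.009],[-0.02,-0.008,0.009],[-0.02,-0.008,0.009],[-0.02,-0.008,0.009]]}}

```text
time_s: 21.25
tool_pos: [0.6383, -0.2799, 0.1214]
tool_rot: [-23.8, 89.9, -20.2]
force: [0.4, 0.2, -0.3]
grip_width: 0.0262
```

Run:
```python
from h import *
st();go(down(.6376,-.2797,.032,3.7));snap('wrist','w9');snap('side','d9',(200,120,300,220),6);snap('scene','s9',(150,220,300,350),5)
```

```text
t 21.25 p [ 0.6383 -0.2799  0.1214] F [ 0.4  0.2 -0.3] w 0.0262 q7 [ 8. 28. 18. 84. -9. 69. 31.]
off [0.0894, 0.0003, -0.0009] rv [-0.0008, 0.0022, 0.001] rows>= 2
```

View pics/w9.png

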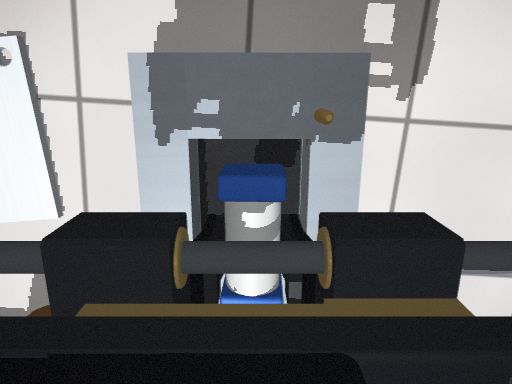

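View pics/d9.png

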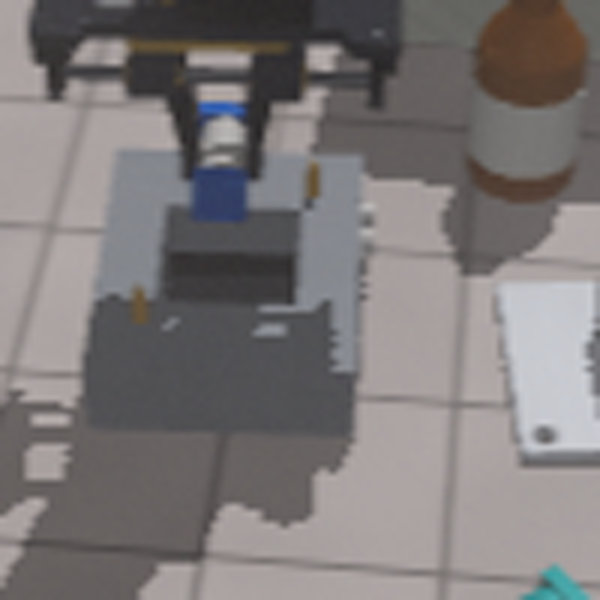

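View pics/s9.png

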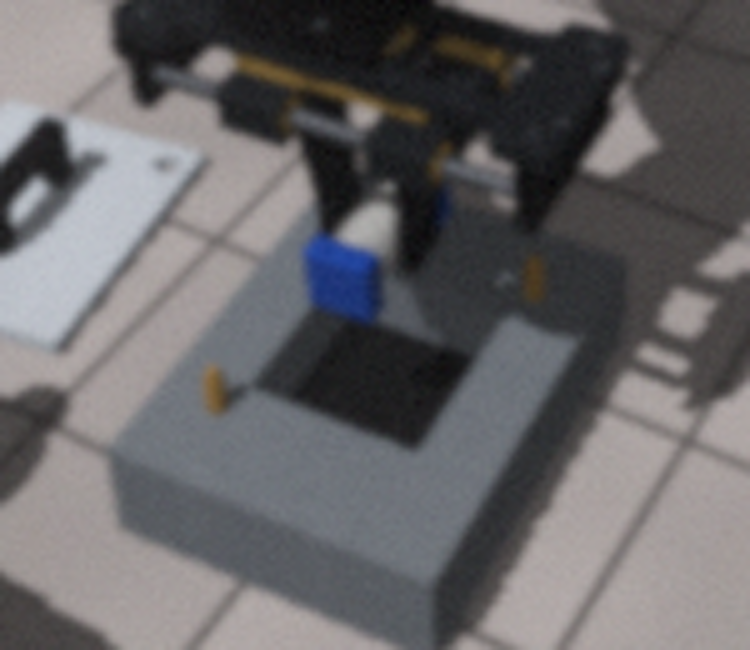

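Run:
```python
from h import *
_,K,W=load('w9')
q=lambda u,v,z:onz(K,W,u,v,z).round(4)[:2]
a,b=q(130,53,.05),q(369,54,.05);print(a,b,np.degrees(np.arctan2(*(b-a)[::-1])))
print('pocket',q(190,139,.05),q(307,139,.05),'pin base',q(320,122,.05),'pin top',q(327,117,.074))
t=np.radians(3.9);m=(a+b)/2;print('ctr',m+.095*np.array([np.sin(t),-np.cos(t)]))
m=(q(190,139,.05)+q(307,139,.05))/2;print('ctr',m+.042*np.array([np.sin(t),-np.cos(t)]))
go(down(.6365,-.2795,.032,3.9))
```

```text
[ 0.5582 -0.1905] [ 0.7052 -0.1816] 3.4646988748734016
pocket [ 0.596  -0.2411] [ 0.6725 -0.2362] pin base [ 0.6797 -0.2247] pin top [ 0.6786 -0.2202]
ctr [ 0.63816145 -0.28083001]
ctr [ 0.63710664 -0.28055274]
off [0.0889, 0.0005, -0.0016] rv [-0.0044, 0.0016, 0.0006] rows>= 2
```

>>> {"method": "drive_tool", "body": {"offset": [[0.04,0,-0.001],[0.07,0,-0.001],[0.088,0,-0.001],[0.088,0,-0.001],[0.088,0,-0.001]], "angular": [[0,0,0],[0,0,0],[0,0,0],[0,0,0],[0,0,0]]}}

```text
time_s: 22.02
tool_pos: [0.6379, -0.2803, 0.0341]
tool_rot: [-23.7, 89.8, -20.0]
force: [-0.6, -0.5, -0.9]
grip_width: 0.0258
```

Run:
```python
from h import *
st();snap('side','d10',(200,120,300,220),6)
```

```text
t 22.02 p [ 0.6379 -0.2803  0.0341] F [-0.6 -0.5 -0.9] w 0.0258 q7 [  9.  33.  17.  88. -10.  61.  32.]
```

View pics/d10.png

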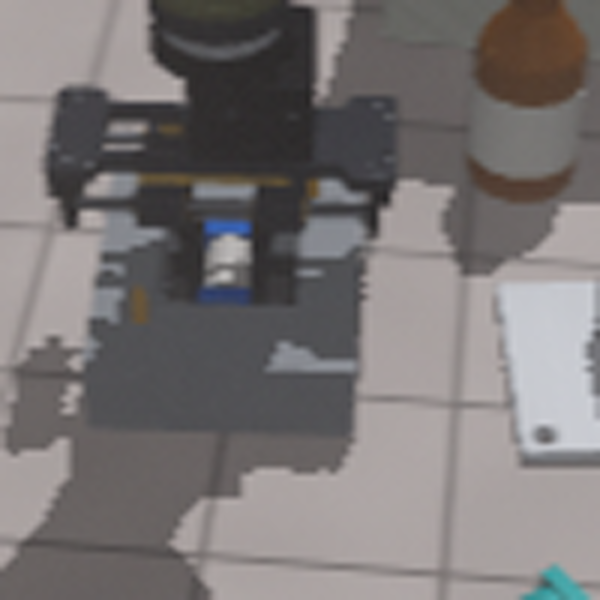

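Inside the pocket, no contact. Release to ~40 mm, rise.

>>> {"method": "drive_tool", "body": {"offset": [[0,0,0],[0,0,0],[0,0,0],[-0.03,0,0],[-0.09,0,0],[-0.15,0,0],[-0.17,0,0],[-0.17,0,0]], "angular": [[0,0,0],[0,0,0],[0,0,0],[0,0,0],[0,0,0],[0,0,0],[0,0,0],[0,0,0]], "fingers": 0.1}}

```text
time_s: 23.08
tool_pos: [0.638, -0.2805, 0.2058]
tool_rot: [-22.2, 89.6, -18.5]
force: [-1.0, -0.3, -0.6]
grip_width: 0.039
```

Run:
```python
from h import *
st();snap('side','d11',(200,120,300,220),6)
go(down(.42,-.33,.22,9))
```

```text
t 23.07 p [ 0.638  -0.2805  0.2058] F [-1.  -0.3 -0.6] w 0.039 q7 [ 8. 25. 19. 79. -8. 77. 31.]
off [-0.0171, -0.0362, -0.2197] rv [-0.0934, 0.0025, 0.0011] rows>= 4
```

View pics/d11.png

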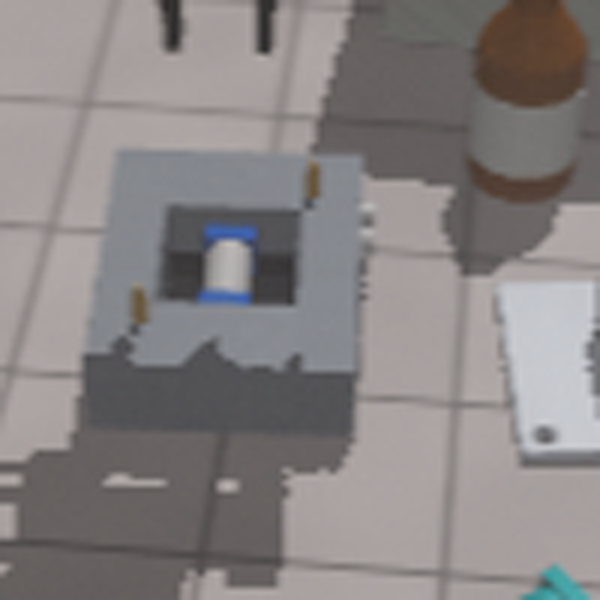

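Run:
```python
from h import *
go(down(.414,-.258,.16,8))
```

```text
off [0.0428, 0.0361, -0.2213] rv [-0.0759, 0.0025, 0.001] rows>= 4
```

>>> {"method": "drive_tool", "body": {"offset": [[0,0.01,-0.05],[0,0.02,-0.1],[0.01,0.03,-0.15],[0.02,0.036,-0.2],[0.043,0.036,-0.221],[0.043,0.036,-0.221],[0.043,0.036,-0.221],[0.043,0.036,-0.221]], "angular": [[-0.02,0,0],[-0.04,0,0],[-0.07,0,0],[-0.076,0,0],[-0.076,0,0],[-0.076,0,0],[-0.076,0,0],[-0.076,0,0]], "fingers": -0.1}}

```text
time_s: 24.12
tool_pos: [0.4157, -0.258, 0.1601]
tool_rot: [-32.4, 89.8, -24.4]
force: [0.2, 0.3, -0.8]
grip_width: 0.0474
```

Run:
```python
from h import *
st();snap('wrist','w12')
```

```text
t 24.12 p [ 0.4157 -0.258   0.1601] F [ 0.2  0.3 -0.8] w 0.0474 q7 [  9.   1.  20. 112.  -0.  67.  37.]
```

View pics/w12.png

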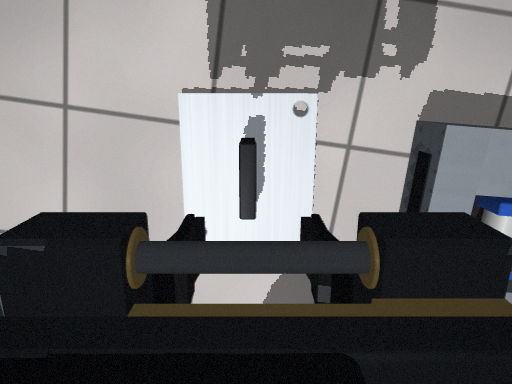

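Run:
```python
from h import *
_,K,W=load('w12')
q=lambda u,v,z:onz(K,W,u,v,z).round(4)[:2]
a,b=q(248,143,.045),q(248,219,.045);print('handle',a,b,(a+b)/2,np.linalg.norm(a-b))
c,d=q(180,94,.008),q(317,94,.008);print('edge',c,d,np.degrees(np.arctan2(*(d-c)[::-1])),np.linalg.norm(c-d))
t=np.radians(7.9);print('ctr',(c+d)/2+.07*np.array([np.sin(t),-np.cos(t)]))
print('hole',q(301,108,.008))
go(down(.414,-.257,.028,7.9))
```

```text
handle [ 0.409  -0.2259] [ 0.4177 -0.2884] [ 0.41335 -0.25715] 0.06310261484280981
edge [ 0.3456 -0.1972] [ 0.4624 -0.1807] 8.04080316574178 0.11795969650690015
ctr [ 0.41362112 -0.25828566]
hole [ 0.4508 -0.1942]
off [0.1321, 0.0015, -0.0018] rv [0.0029, 0.0029, 0.0018] rows>= 3
```

>>> {"method": "drive_tool", "body": {"offset": [[0.05,0.001,-0.002],[0.1,0.001,-0.002],[0.131,0.001,-0.002],[0.131,0.001,-0.002],[0.131,0.001,-0.002],[0.131,0.001,-0.002]], "angular": [[0,0,0],[0,0,0],[0,0,0],[0,0,0],[0,0,0],[0,0,0]]}}

```text
time_s: 24.92
tool_pos: [0.4154, -0.2582, 0.0309]
tool_rot: [-31.0, 89.6, -23.0]
force: [-0.3, -0.4, -0.3]
grip_width: 0.0478
```

>>> {"method": "drive_tool", "body": {"offset": [[0,0,0],[0,0,0],[0,0,0],[0,0,0],[0,0,0],[0,0,0]], "angular": [[0,0,0],[0,0,0],[0,0,0],[0,0,0],[0,0,0],[0,0,0]], "fingers": 1, "squeeze": 40}}

```text
time_s: 25.68
tool_pos: [0.4144, -0.2583, 0.0308]
tool_rot: [-34.5, 89.7, -26.4]
force: [-3.8, 0.3, 3.5]
grip_width: 0.014
```

Run:
```python
from h import *
st();P=pose();print(np.degrees(np.arctan2(P[1,2],P[0,2])))
```

```text
t 25.68 p [ 0.4144 -0.2583  0.0308] F [-3.8  0.3  3.5] w 0.014 q7 [ 10.  10.  21. 119.  -5.  51.  41.]
8.056276331437811
```

>>> {"method": "drive_tool", "body": {"offset": [[-0.03,0,0],[-0.09,0,0],[-0.13,0,0],[-0.15,0,0],[-0.15,0,0],[-0.15,0,0]], "angular": [[0,0,0],[0,0,0],[0,0,0],[0,0,0],[0,0,0],[0,0,0]]}}

```text
time_s: 26.42
tool_pos: [0.413, -0.2573, 0.179]
tool_rot: [-32.2, 89.9, -24.1]
force: [0.0, -0.2, -5.0]
grip_width: 0.0136
```

Run:
```python
from h import *
st();go(down(.6375,-.2805,.14,3.7));snap('wrist','w13')
```

```text
t 26.43 p [ 0.413  -0.2573  0.179 ] F [ 0.  -0.2 -5. ] w 0.0136 q7 [  8.  -0.  21. 110.   0.  70.  37.]
off [0.0396, -0.0544, 0.2189] rv [0.0762, 0.0022, 0.0013] rows>= 4
```

View pics/w13.png

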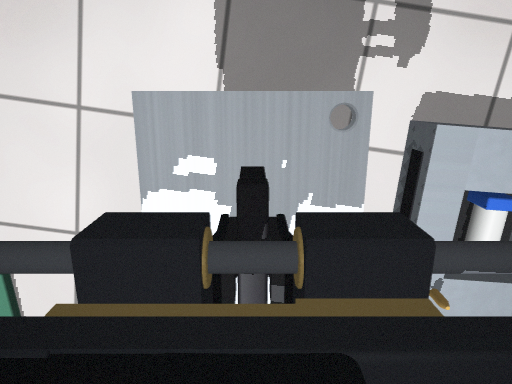

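Run:
```python
from h import *
a=load('w9')[0][90:150,290:370,::-1]; b=load('w13')[0][90:150,310:390,::-1]
cv2.imwrite('pics/z1.png',cv2.resize(np.hstack([a,b]),None,fx=5,fy=5,interpolation=cv2.INTER_NEAREST))
```

```text
(no output)
```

View pics/z1.png

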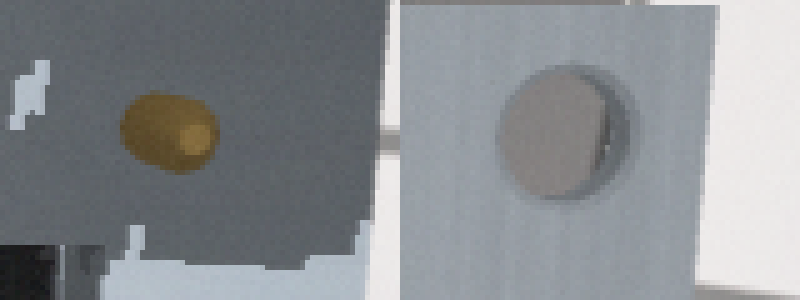

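Run:
```python
from h import *
_,K,W=load('w9'); P9=pose()
# hole in tool frame (w13) using tool pose implied: W = T@Ttc
Ttc=np.array(vision.read_camera('wrist')['T_tool_cam'])
_,K3,W3=load('w13'); T13=W3@np.linalg.inv(Ttc)
z=T13[2,3]-.0308+.008
h=onz(K3,W3,343.6,116.6,z); print('hole tool frame',np.linalg.inv(T13)@np.r_[h,1])
c=[onz(K3,W3,*p,z) for p in [(132,91),(373,91)]]; print('edge tool',[(np.linalg.inv(T13)@np.r_[x,1]).round(4) for x in c])
T9=W@np.linalg.inv(Ttc)
for p,zz in [((329,117.4),.074),((321.4,115.8),.05)]:
    g=onz(K,W,*p,zz); print('pin',g,(np.linalg.inv(T9)@np.r_[g,1]).round(4))
```

```text
hole tool frame [0.02282228 0.0585803  0.04714503 1.        ]
edge tool [array([ 0.0226,  0.0711, -0.0587,  1.    ]), array([0.0228, 0.0711, 0.0609, 1.    ])]
pin [ 0.67980414 -0.2203459   0.074     ] [0.0474 0.0567 0.0452 1.    ]
pin [ 0.68017762 -0.22076112  0.05      ] [0.0714 0.0563 0.0454 1.    ]
```

Run:
```python
from h import *
st();go(down(.6366,-.2821,.130,3.6))
```

```text
t 26.52 p [ 0.4129 -0.2573  0.1789] F [-0.8  0.2 -4.3] w 0.0135 q7 [  8.  -0.  21. 110.   0.  70.  37.]
off [0.0493, -0.0558, 0.218] rv [0.0779, 0.0015, 0.0012] rows>= 4
```

>>> {"method": "drive_tool", "body": {"offset": [[0,-0.01,0.04],[0,-0.025,0.09],[0,-0.04,0.14],[0,-0.05,0.19],[0.01,-0.056,0.218],[0.03,-0.056,0.218],[0.049,-0.056,0.218],[0.049,-0.056,0.218],[0.049,-0.056,0.218]], "angular": [[0.02,0,0],[0.04,0,0],[0.06,0,0],[0.078,0,0],[0.078,0.0015,0.001],[0.078,0.0015,0.001],[0.078,0.0015,0.001],[0.078,0.0015,0.001],[0.078,0.0015,0.001]]}}

```text
time_s: 27.65
tool_pos: [0.6362, -0.2827, 0.1309]
tool_rot: [-34.0, 90.0, -30.5]
force: [0.3, 0.4, -4.0]
grip_width: 0.0134
```

Run:
```python
from h import *
st();go(down(.6366,-.2821,.130,3.6));snap('wrist','w14',(150,30,430,240),2.8);snap('scene','s14',(150,220,300,350),5);snap('side','d14',(200,120,300,220),6)
```

```text
t 27.65 p [ 0.6362 -0.2827  0.1309] F [ 0.3  0.4 -4. ] w 0.0134 q7 [ 8. 28. 19. 83. -9. 70. 32.]
off [0.0009, 0.0006, 0.0004] rv [-0.0009, 0.0006, 0.0004] rows>= 1
```

View pics/w14.png

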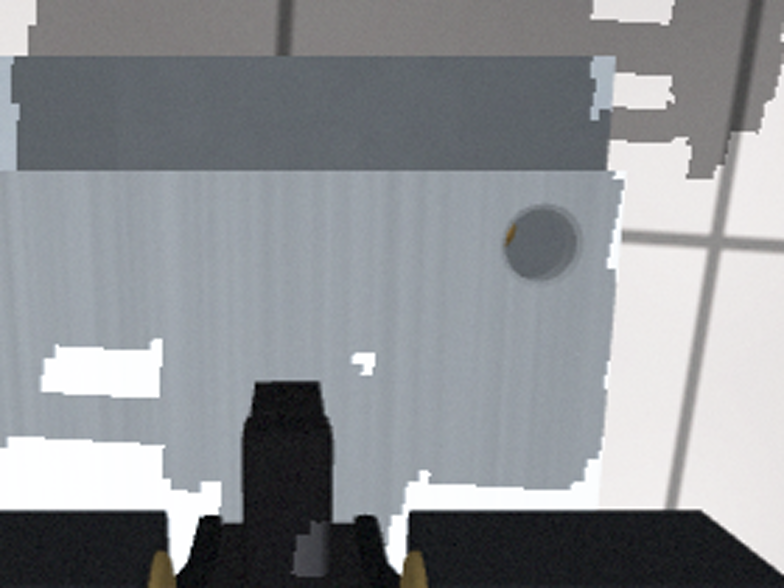

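View pics/s14.png

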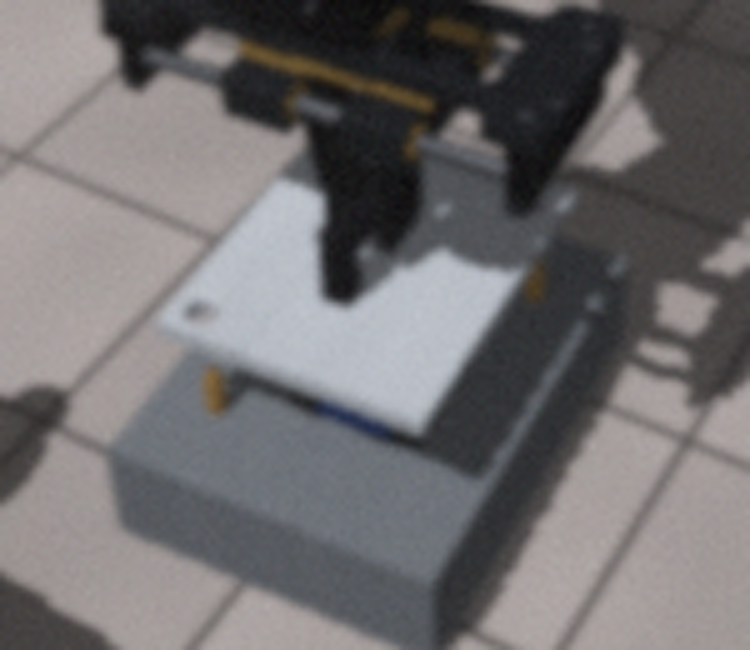

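View pics/d14.png

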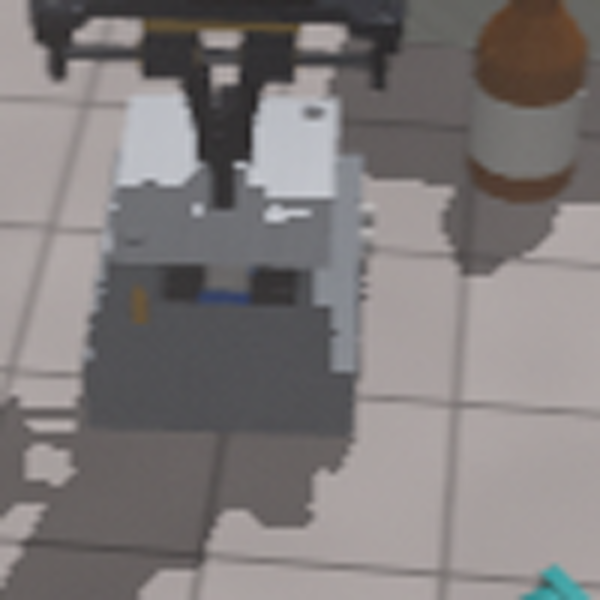

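>>> {"method": "drive_tool", "body": {"offset": [[0.01,0,0],[0.02,0,0],[0.021,0,0],[0.021,0,0],[0.021,0,0]], "angular": [[0,0,0],[0,0,0],[0,0,0],[0,0,0],[0,0,0]]}}

```text
time_s: 28.42
tool_pos: [0.6373, -0.2828, 0.1111]
tool_rot: [-24.7, 89.8, -21.2]
force: [0.2, 0.7, -4.3]
grip_width: 0.0137
```

Run:
```python
from h import *
st();snap('wrist','w15',(290,70,390,150),7);snap('scene','s15',(150,220,300,350),5);snap('side','d15',(200,120,300,220),6)
```

```text
t 28.43 p [ 0.6373 -0.2828  0.1111] F [ 0.2  0.7 -4.3] w 0.0137 q7 [  8.  29.  19.  84. -10.  68.  32.]
```

View pics/w15.png

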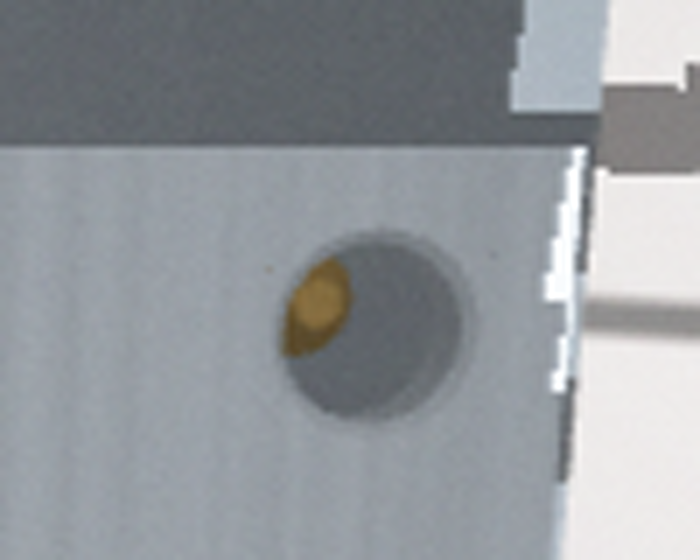

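View pics/s15.png

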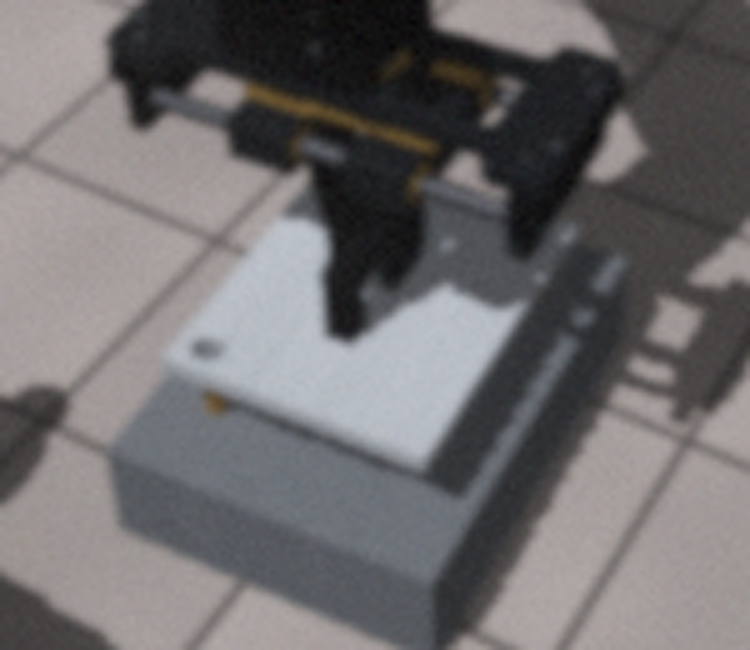

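Run:
```python
from h import *
_,K,W=load('w15')
z=.1111-.0308
h=onz(K,W,290+378/7,70+327/7,z+.008); p=onz(K,W,290+320/7,70+303/7,.074)
print(h,p,p-h)
# hole underside ellipse visible right-inner edge
_,Ks,Ws=load('s15'); hs=onz(Ks,Ws,150+208/5,220+348/5,z+.008); ps=onz(*load('s9')[1:],150+214/5,220+372/5,.074)
print('scene hole',hs,'pin',ps, ps-hs)
_,Kd,Wd=load('d15');
```

```text
[ 0.68093282 -0.22138658  0.0883    ] [ 0.68000513 -0.22044612  0.074     ] [-0.0009277   0.00094047 -0.0143    ]
scene hole [ 0.59988255 -0.34422508  0.0883    ] pin [ 0.6007099  -0.34346968  0.074     ] [ 0.00082735  0.0007554  -0.0143    ]
```

View pics/d15.png

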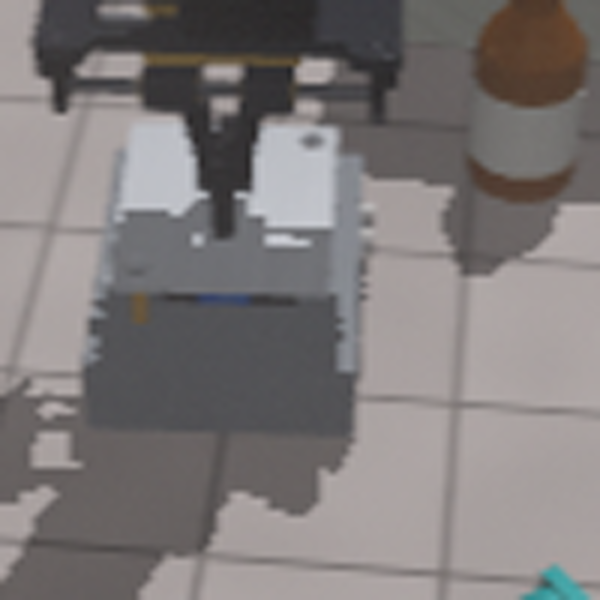

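>>> {"method": "drive_tool", "body": {"offset": [[0,0.001,0],[0.01,0.001,0],[0.016,0.001,0],[0.016,0.001,0],[0.016,0.001,0]], "angular": [[-0.007,0,0],[-0.007,0,0],[-0.007,0,0],[-0.007,0,0],[-0.007,0,0]]}}

```text
time_s: 29.2
tool_pos: [0.6373, -0.2819, 0.0951]
tool_rot: [-25.9, 89.8, -21.9]
force: [0.4, -0.3, -2.8]
grip_width: 0.0134
```

Run:
```python
from h import *
st();snap('wrist','w16',(290,70,390,150),7)
```

```text
t 29.2 p [ 0.6373 -0.2819  0.0951] F [ 0.4 -0.3 -2.8] w 0.0134 q7 [  8.  30.  19.  85. -10.  67.  32.]
```

View pics/w16.png

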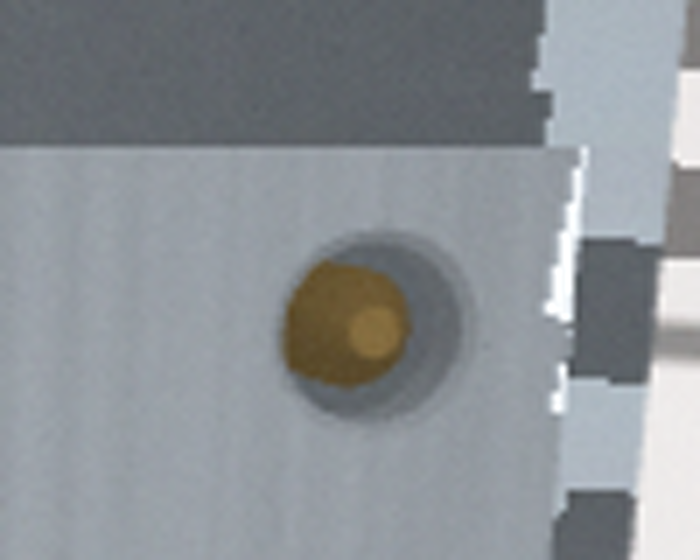

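>>> {"method": "drive_tool", "body": {"offset": [[0.006,0,0],[0.011,0,0],[0.014,0,0],[0.015,0,0],[0.015,0,0]], "angular": [[0,0,0],[0,0,0],[0,0,0],[0,0,0],[0,0,0]]}}

```text
time_s: 29.88
tool_pos: [0.6376, -0.282, 0.0809]
tool_rot: [-23.7, 89.8, -19.7]
force: [-2.3, 0.5, 0.4]
grip_width: 0.0134
```

Run:
```python
from h import *
st();snap('wrist','w17',(290,70,390,150),7);snap('scene','s17',(150,220,300,350),5)
```

```text
t 29.88 p [ 0.6376 -0.282   0.0809] F [-2.3  0.5  0.4] w 0.0134 q7 [  8.  30.  19.  86. -10.  65.  33.]
```

View pics/s17.png

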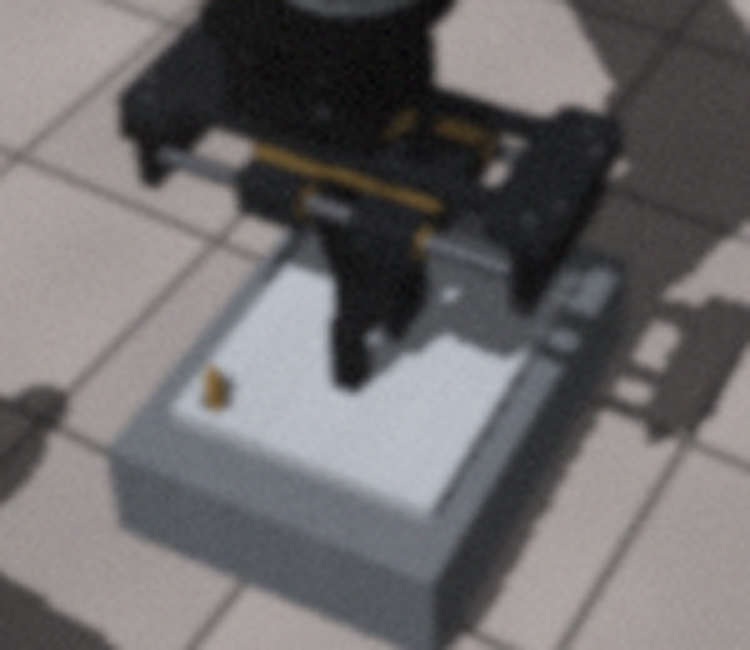

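>>> {"method": "drive_tool", "body": {"offset": [[0,0,0],[0,0,0],[0,0,0],[0,0,0],[-0.04,0,0],[-0.1,0,0],[-0.16,0,0],[-0.22,0,0],[-0.25,0,0],[-0.25,0,0]], "angular": [[0,0,0],[0,0,0],[0,0,0],[0,0,0],[0,0,0],[0,0,0],[0,0,0],[0,0,0],[0,0,0],[0,0,0]], "fingers": -0.2}}

```text
time_s: 31.22
tool_pos: [0.6378, -0.2824, 0.3345]
tool_rot: [-25.6, 89.4, -21.6]
force: [0.6, -0.2, -0.7]
grip_width: 0.0522
```

Run:
```python
from h import *
st();snap('scene','s18',(150,220,300,350),5);snap('side','d18',(120,110,420,384),2);snap('wrist','w18')
_,K,W=load('s18')
```

```text
t 31.23 p [ 0.6378 -0.2824  0.3345] F [ 0.6 -0.2 -0.7] w 0.0522 q7 [ 8. 23. 21. 66. -8. 91. 31.]
```

View pics/s18.png

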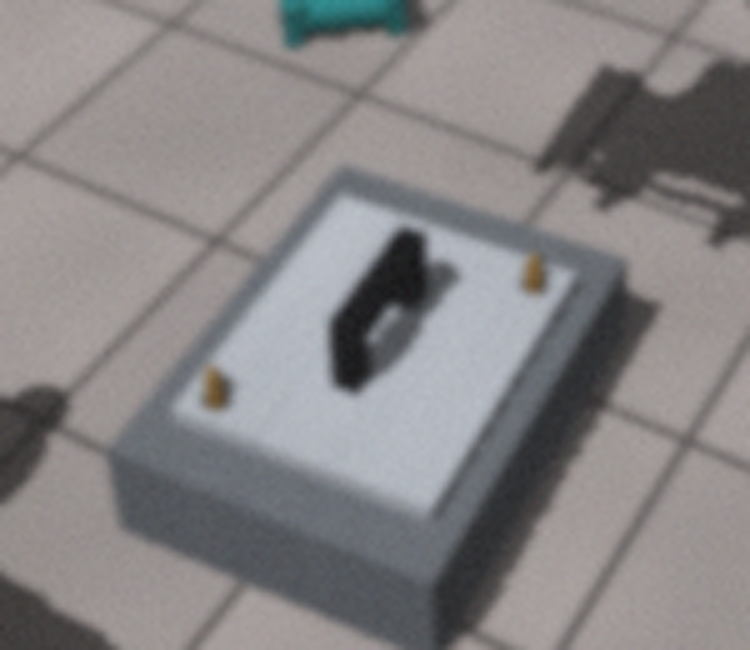

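View pics/d18.png

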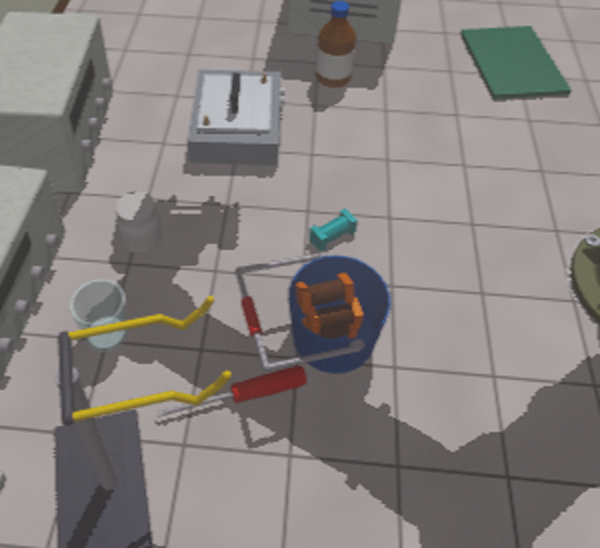

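Run:
```python
from h import *
st();go(down(.545,.11,.36,20))
```

```text
t 31.38 p [ 0.6363 -0.2814  0.3291] F [-0.2 -0.3 -0.3] w 0.0525 q7 [ 8. 23. 21. 67. -8. 91. 31.]
off [-0.0312, 0.3968, -0.0639] rv [-0.2797, 0.0011, 0.0005] rows>= 7
```

>>> {"method": "drive_tool", "body": {"offset": [[-0.01,0.055,-0.01],[-0.02,0.11,-0.02],[-0.03,0.17,-0.03],[-0.03,0.225,-0.04],[-0.03,0.28,-0.05],[-0.03,0.335,-0.06],[-0.03,0.39,-0.064],[-0.03,0.397,-0.064],[-0.03,0.397,-0.064],[-0.03,0.397,-0.064]], "angular": [[-0.04,0,0],[-0.08,0,0],[-0.12,0,0],[-0.16,0,0],[-0.2,0,0],[-0.24,0,0],[-0.28,0,0],[-0.28,0,0],[-0.28,0,0],[-0.28,0,0]]}}

```text
time_s: 32.62
tool_pos: [0.5451, 0.1082, 0.3581]
tool_rot: [-108.4, 89.9, -88.5]
force: [-0.9, -0.2, 0.0]
grip_width: 0.0523
```

Run:
```python
from h import *
st();snap('wrist','w19',None,1.5);snap('scene','s19',(200,60,400,240),4);snap('side','d19',(120,180,370,384),2.4)
```

```text
t 32.62 p [0.5451 0.1082 0.3581] F [-0.9 -0.2  0. ] w 0.0523 q7 [-19.   5.   5.  85.  -0.  90.   6.]
```

View pics/w19.png

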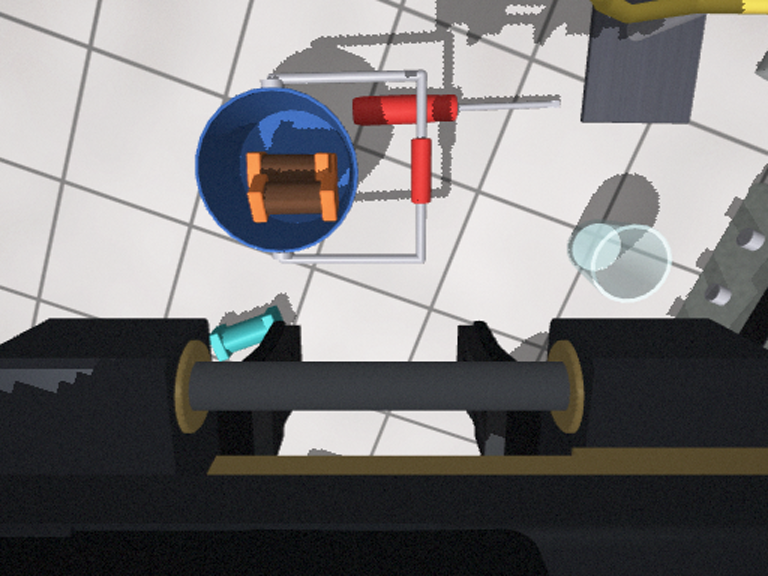

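View pics/d19.png

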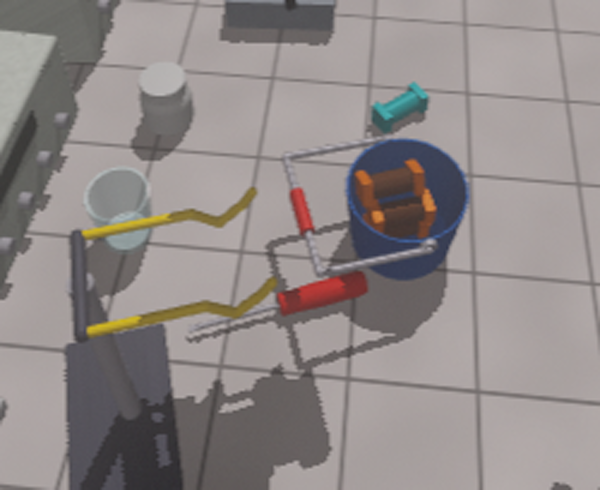

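View pics/s19.png

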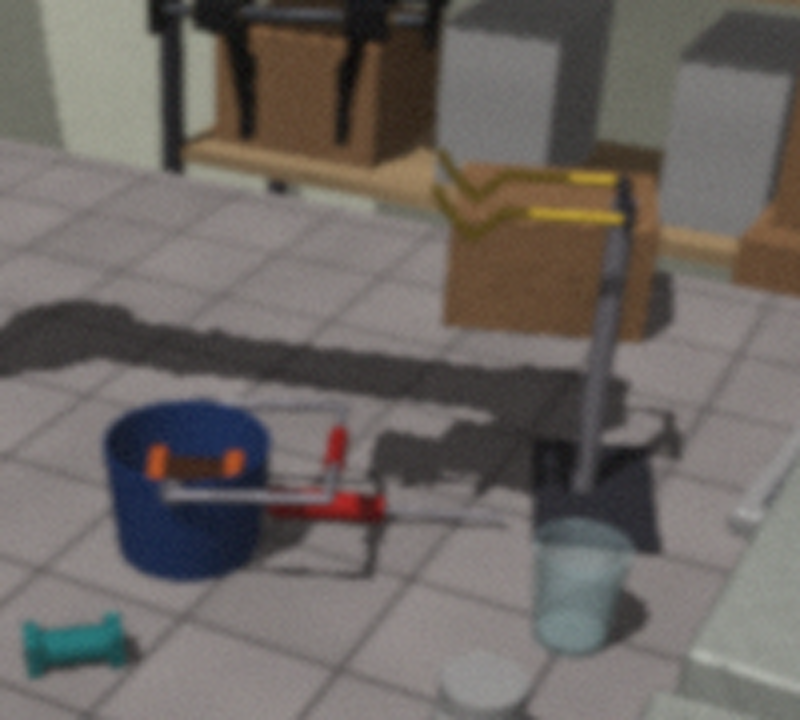

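Run:
```python
from h import *
_,K,W=load('w19')
q=lambda u,v,z:onz(K,W,u/1.5,v/1.5,z).round(4)[:2]
pv=[q(271,82,.088),q(283,256,.088)];co=[q(421,75,.088),q(421,260,.088)]
print('piv',pv,np.mean(pv,0),'cor',co,np.mean(co,0),'sleeve',q(421,171,.090))
d=np.mean(co,0)-np.mean(pv,0);print(np.degrees(np.arctan2(d[1],d[0])),np.linalg.norm(d),'bar ang',np.degrees(np.arctan2(*(co[0]-co[1])[::-1])),np.linalg.norm(co[0]-co[1]))
print('rim',q(196,165,.095),q(357,168,.095),q(276,88,.095),q(277,252,.095))
_,Kd,Wd=load('d19');_,Ks,Ws=load('s19')
D=lambda u,v:(Kd,Wd,120+u/2.4,180+v/2.4)
S=lambda u,v:(Ks,Ws,200+u/4,60+v/4)
for n,a,b in [('tip-',(252,191),(437,188)),('tip+',(274,283),(440,152)),('dip-',(218,222),(470,233)),('dip+',(241,312),(472,192)),('root-',(82,235),(622,217)),('root+',(88,331),(618,180))]:
    x,e=tri(D(*a),S(*b)); print(n,x.round(4),np.round(e,1))
```

```text
piv [array([0.4289, 0.1879]), array([0.4784, 0.0595])] [0.45365 0.1237 ] cor [array([0.5362, 0.232 ]), array([0.5886, 0.0957])] [0.5624  0.16385] sleeve [0.5621 0.1643]
20.263914188984728 0.11592491104158761 bar ang 111.02905990504753 0.14602551146974288
rim [0.3926 0.1084] [0.5131 0.1494] [0.4353 0.1849] [0.4734 0.063 ]
tip- [0.588  0.2612 0.2719] [1.5 1. ]
tip+ [0.5598 0.3374 0.271 ] [1.5 0.8]
dip- [0.6147 0.2713 0.2385] [0.7 0.5]
dip+ [0.5849 0.3474 0.2399] [1.7 1. ]
root- [0.7158 0.3053 0.2585] [1.3 0.9]
root+ [0.6898 0.3804 0.2576] [1.8 1. ]
```

Run:
```python
from h import *
go(down(.5615,.164,.16,20.5))
```

```text
off [0.1986, 0.0467, 0.0341] rv [-0.0112, 0.0006, 0.001] rows>= 4
```

>>> {"method": "drive_tool", "body": {"offset": [[0.05,0.02,0.015],[0.1,0.04,0.03],[0.15,0.047,0.034],[0.199,0.047,0.034],[0.199,0.047,0.034],[0.199,0.047,0.034],[0.199,0.047,0.034]], "angular": [[-0.011,0,0],[-0.011,0,0],[-0.011,0,0],[-0.011,0,0],[-0.011,0,0],[-0.011,0,0],[-0.011,0,0]], "fingers": 0.17, "squeeze": 15}}

```text
time_s: 33.65
tool_pos: [0.5632, 0.1645, 0.1626]
tool_rot: [-10.6, 89.7, 9.9]
force: [0.2, 0.4, 0.0]
grip_width: 0.0361
```

Run:
```python
from h import *
st();snap('wrist','w20',None,1.5);go(down(.5615,.164,.077,20.5))
```

```text
t 33.65 p [0.5632 0.1645 0.1626] F [0.2 0.4 0. ] w 0.0361 q7 [-21.  13.   3.  98.  -1.  69.   2.]
off [0.0853, 0.0001, -0.002] rv [-0.0006, 0.0052, 0.0009] rows>= 2
```

View pics/w20.png

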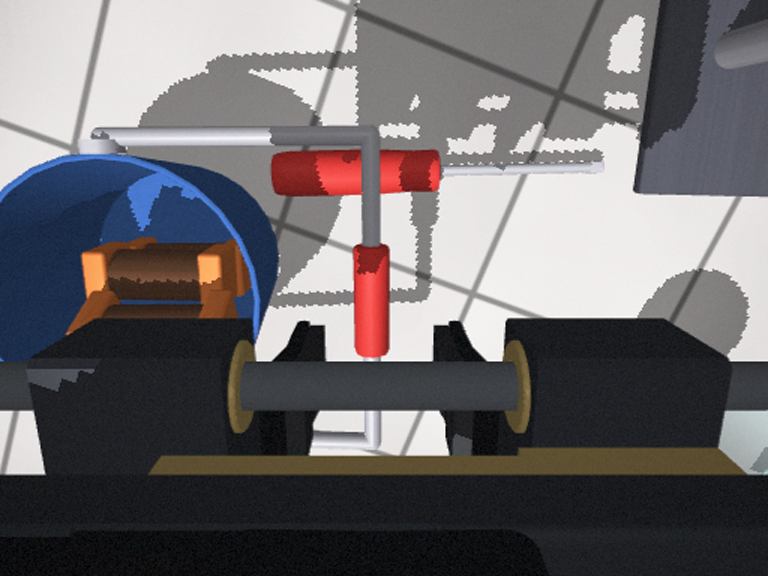

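Run:
```python
from h import *
_,K,W=load('w20')
p=onz(K,W,371/1.5,299/1.5,.092);print(p); a,b=onz(K,W,371/1.5,247/1.5,.092),onz(K,W,372/1.5,355/1.5,.092);print(a,b,(a+b)/2,np.linalg.norm(a-b),np.degrees(np.arctan2(*(a-b)[[1,0]])))
print('piv',onz(K,W,98/1.5,140/1.5,.088),'cor',onz(K,W,370/1.5,135/1.5,.088),onz(K,W,371/1.5,441/1.5,.088))
go(down(.561,.164,.077,20.5))
```

```text
[0.56141435 0.16388292 0.092     ]
[0.55308795 0.18646047 0.092     ] [0.57132378 0.1383653  0.092     ] [0.56220586 0.16241288 0.092     ] 0.051436282949521434 110.76479782331627
piv [0.42790557 0.18871237 0.088     ] cor [0.536072   0.23126119 0.088     ] [0.5873888  0.09334767 0.088     ]
off [0.0853, 0.0002, -0.0025] rv [-0.0006, 0.0052, 0.0009] rows>= 2
```

>>> {"method": "drive_tool", "body": {"offset": [[0.03,-0.001,-0.002],[0.06,-0.001,-0.002],[0.086,-0.001,-0.002],[0.086,-0.001,-0.002],[0.086,-0.001,-0.002]], "angular": [[0,0,0],[0,0,0],[0,0.005,0],[0,0.005,0],[0,0.005,0]]}}

```text
time_s: 34.33
tool_pos: [0.5631, 0.1633, 0.0782]
tool_rot: [-20.0, 89.8, 0.4]
force: [-0.0, 0.4, 0.1]
grip_width: 0.0363
```

>>> {"method": "drive_tool", "body": {"offset": [[0,0,0],[0,0,0],[0,0,0],[0,0,0],[0,0,0]], "angular": [[0,0,0],[0,0,0],[0,0,0],[0,0,0],[0,0,0]], "fingers": 1}}

```text
time_s: 34.95
tool_pos: [0.5624, 0.163, 0.0778]
tool_rot: [-37.8, 89.9, -17.4]
force: [-2.3, -1.4, 0.4]
grip_width: 0.0148
```

Run:
```python
from h import *
st();snap('side','d21',(170,180,370,384),2.9);snap('scene','s21',(200,60,400,240),4)
P=pose();print(P.round(4), np.degrees(np.arctan2(P[1,2],P[0,2])))
g=P[:3,3]-.011*P[:3,0];print('grasp',g)
# arc rows: world displacement -> tool offsets
x=np.array([np.cos(np.radians(20.4)),np.sin(np.radians(20.4)),0])
for th in range(10,91,10):
    t=np.radians(th); d=.115*((np.cos(t)-1)*x+np.sin(t)*np.array([0,0,1]))
    print(th,(P[:3,:3].T@d).round(4).tolist())
```

```text
t 34.95 p [0.5624 0.163  0.0778] F [-2.3 -1.4  0.4] w 0.0148 q7 [-21.  17.   3. 103.  -1.  60.   2.]
[[ 2.300e-03 -3.495e-01  9.369e-01  5.628e-01]
 [-3.000e-04  9.369e-01  3.495e-01  1.631e-01]
 [-1.000e+00 -1.100e-03  2.100e-03  7.790e-02]
 [ 0.000e+00  0.000e+00  0.000e+00  1.000e+00]] 20.454981358216163
grasp [0.5627253  0.16312884 0.08892405]
10 [-0.02, -0.0, -0.0017]
20 [-0.0393, -0.0, -0.0069]
30 [-0.0575, -0.0, -0.0153]
40 [-0.074, -0.0001, -0.0268]
50 [-0.0882, -0.0001, -0.0409]
60 [-0.0997, -0.0001, -0.0573]
70 [-0.1082, -0.0, -0.0754]
80 [-0.1135, -0.0, -0.0948]
90 [-0.1152, -0.0, -0.1148]
```

View pics/d21.png

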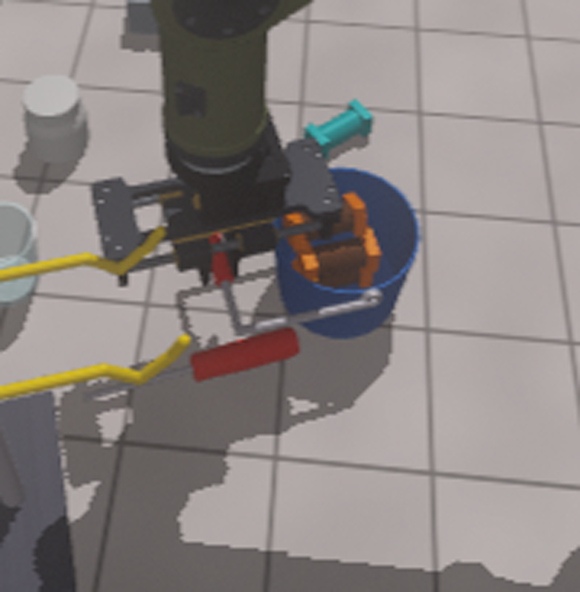

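View pics/s21.png

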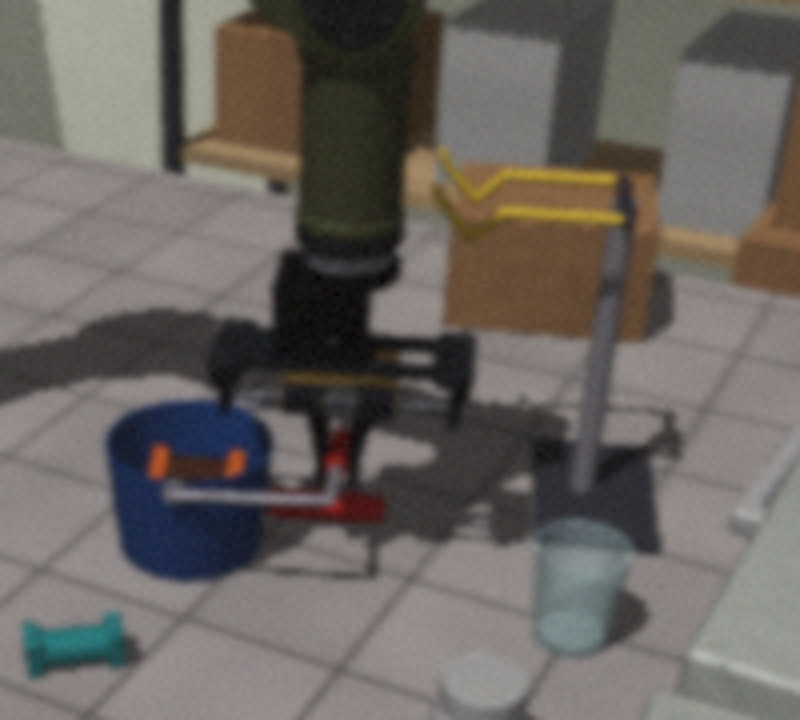

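>>> {"method": "drive_tool", "body": {"offset": [[-0.018,0,-0.0014],[-0.0355,0,-0.0056],[-0.0522,0,-0.0125],[-0.0676,0,-0.022],[-0.0813,0,-0.0337],[-0.093,0,-0.0474],[-0.1025,0,-0.0628],[-0.1094,0,-0.0795],[-0.1136,0,-0.097],[-0.115,0,-0.1135]], "angular": [[0,0,0],[0,0,0],[0,0,0],[0,0,0],[0,0,0],[0,0,0],[0,0,0],[0,0,0],[0,0,0],[0,0,0]]}}

```text
time_s: 36.3
tool_pos: [0.4555, 0.1233, 0.1931]
tool_rot: [-16.6, 89.8, 3.8]
force: [0.3, -0.3, -4.1]
grip_width: 0.0147
```

>>> {"method": "drive_tool", "body": {"offset": [[0,0,0],[0,0,0]], "angular": [[0,0,0],[0,0,0]]}}

```text
time_s: 36.55
tool_pos: [0.4554, 0.1233, 0.1928]
tool_rot: [-15.3, 89.8, 5.2]
force: [-0.2, -0.3, -6.1]
grip_width: 0.0148
```

Run:
```python
from h import *
st();snap('side','d22',(170,180,370,384),2.9);snap('scene','s22',(200,60,400,240),4)
```

```text
t 36.55 p [0.4554 0.1233 0.1928] F [-0.2 -0.3 -6.1] w 0.0148 q7 [-21.  -2.   3. 111.   0.  71.   2.]
```

View pics/d22.png

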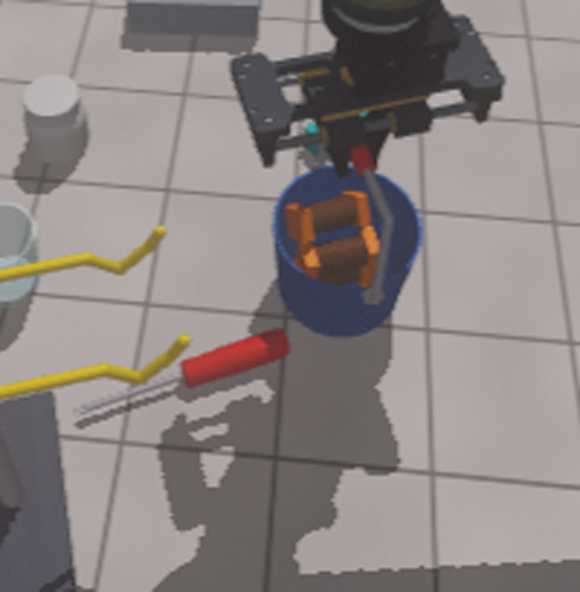

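View pics/s22.png

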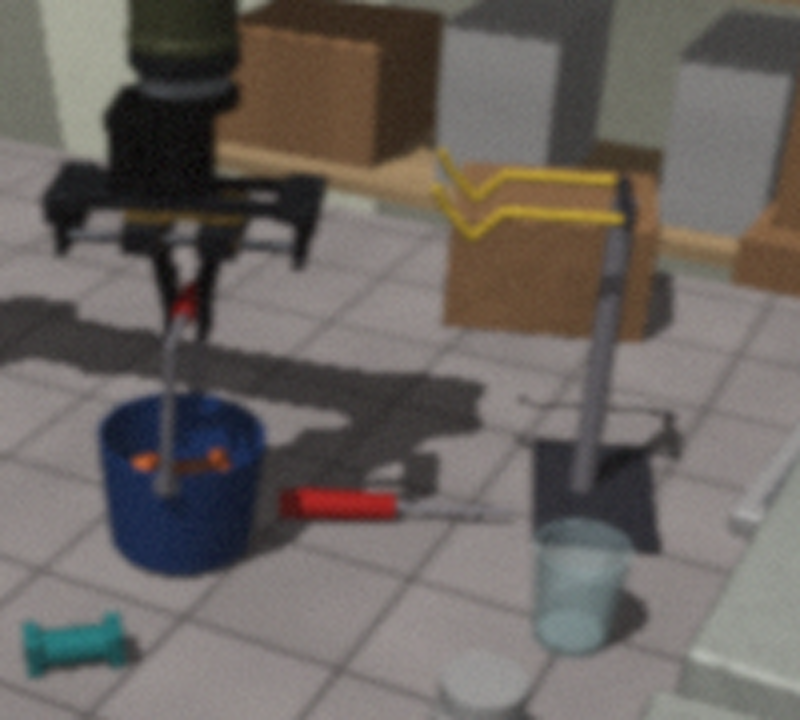

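>>> {"method": "drive_tool", "body": {"offset": [[0.001,0,0],[0.001,0,0],[0.001,0,0],[0.001,0,0],[-0.01,0,0],[-0.03,0,0],[-0.05,0,0],[-0.07,0,0],[-0.09,0,0],[-0.1,0,0]], "angular": [[0,0,0],[0,0,0],[0,0,0],[0,0,0],[0,0,0],[0,0,0],[0,0,0],[0,0,0],[0,0,0],[0,0,0]], "squeeze": 45}}

```text
time_s: 37.9
tool_pos: [0.4557, 0.1235, 0.2945]
tool_rot: [-11.9, 89.7, 8.6]
force: [-0.3, 0.3, -6.4]
grip_width: 0.0142
```

Run:
```python
from h import *
st();snap('side','d23',(170,150,370,354),2.9);snap('scene','s23',(200,60,400,240),4)
go(down(.54,.284,.345,20))
```

```text
t 37.9 p [0.4557 0.1235 0.2945] F [-0.3  0.3 -6.4] w 0.0142 q7 [-21.  -5.   3. 102.   0.  83.   2.]
off [-0.0504, 0.1209, 0.1352] rv [0.008, 0.0054, 0.0011] rows>= 4
```

View pics/d23.png

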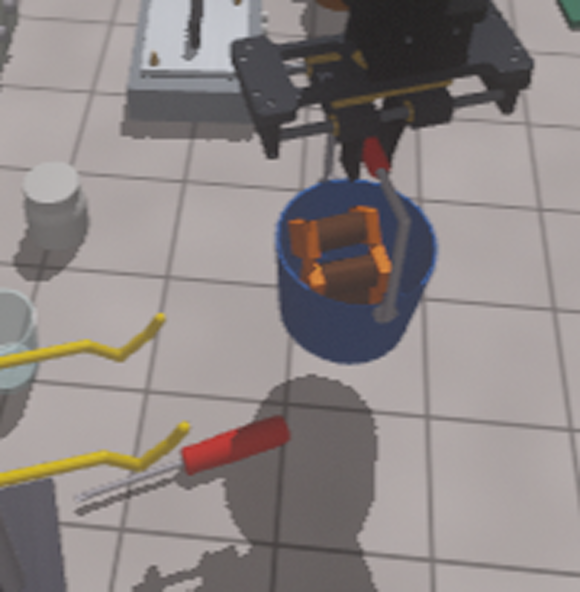

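View pics/s23.png

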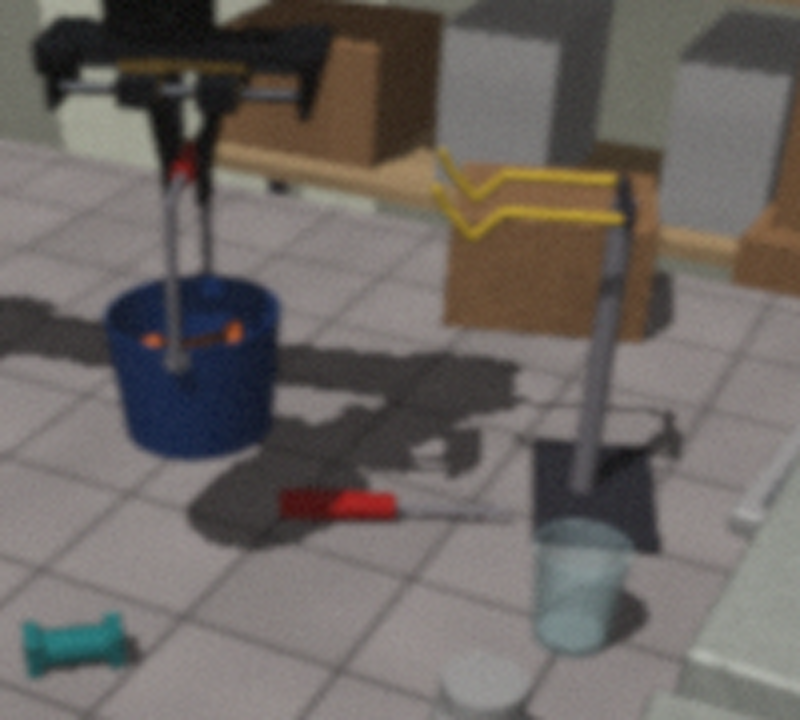

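>>> {"method": "drive_tool", "body": {"offset": [[-0.005,0.005,0.005],[-0.015,0.018,0.018],[-0.025,0.035,0.037],[-0.027,0.053,0.057],[-0.027,0.071,0.077],[-0.027,0.089,0.097],[-0.027,0.104,0.114],[-0.027,0.115,0.125],[-0.027,0.12,0.13],[-0.027,0.12,0.13]], "angular": [[0,0,0],[0,0,0],[0,0,0],[0.008,0.005,0],[0.008,0.005,0],[0.008,0.005,0],[0.008,0.005,0],[0.008,0.005,0],[0.008,0.005,0],[0.008,0.005,0]]}}

```text
time_s: 39.25
tool_pos: [0.5352, 0.2814, 0.3212]
tool_rot: [-128.4, 89.9, -108.4]
force: [-0.9, 0.3, -5.7]
grip_width: 0.0141
```

>>> {"method": "drive_tool", "body": {"offset": [[0,0,0],[0,0,0],[0,0,0],[0,0,0],[0,0,0],[0,0,0]], "angular": [[0,0,0],[0,0,0],[0,0,0],[0,0,0],[0,0,0],[0,0,0]]}}

```text
time_s: 40.0
tool_pos: [0.5352, 0.2814, 0.3212]
tool_rot: [-130.7, 89.9, -110.7]
force: [-0.2, 0.2, -6.2]
grip_width: 0.0145
```

Run:
```python
from h import *
st();snap('side','d24',(120,150,340,354),2.8);snap('scene','s24',(200,60,400,240),4);snap('wrist','w24',None,1.5)
P=pose();print(np.degrees(np.arctan2(P[1,2],P[0,2])))
go(down(.5997,.307,.32,20))
```

```text
t 40.0 p [0.5352 0.2814 0.3212] F [-0.2  0.2 -6.2] w 0.0145 q7 [-28.  11.  -3.  81.   1.  87. -11.]
20.022993990745917
off [0.001, 0.002, 0.0695] rv [0.0004, -0.0014, 0.0013] rows>= 2
```

View pics/d24.png

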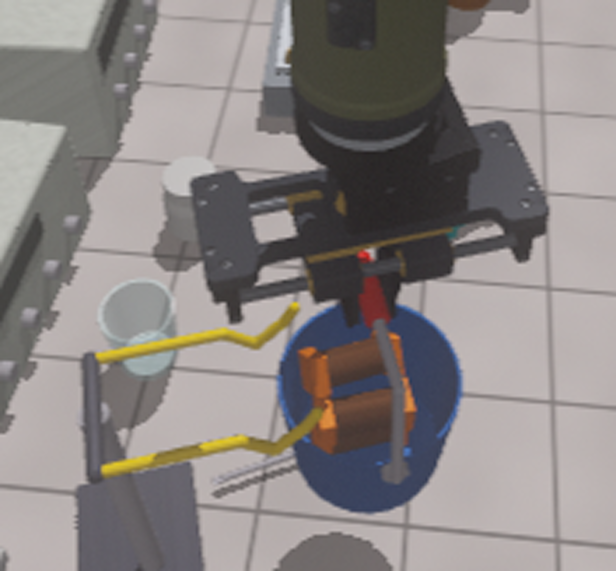

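View pics/s24.png

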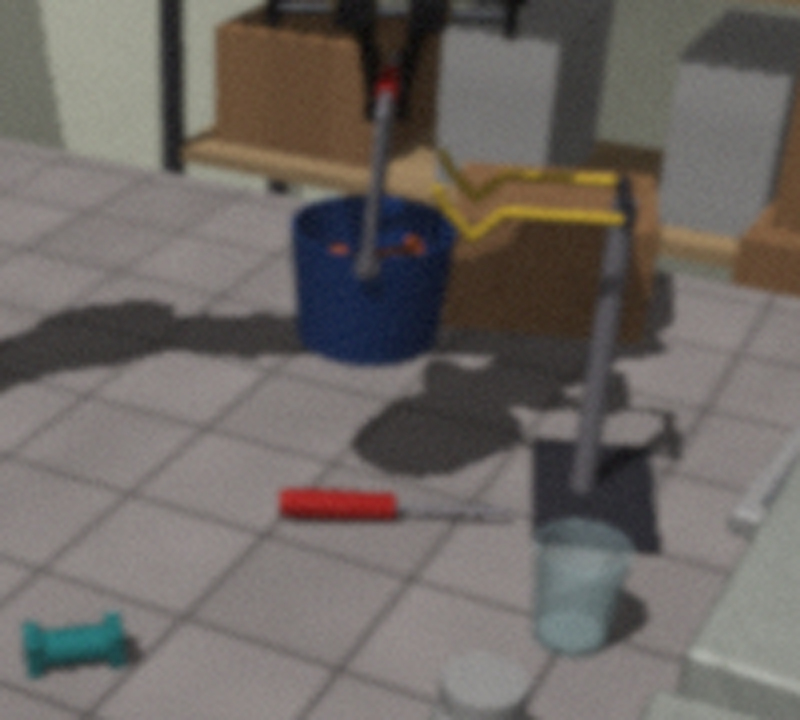

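View pics/w24.png

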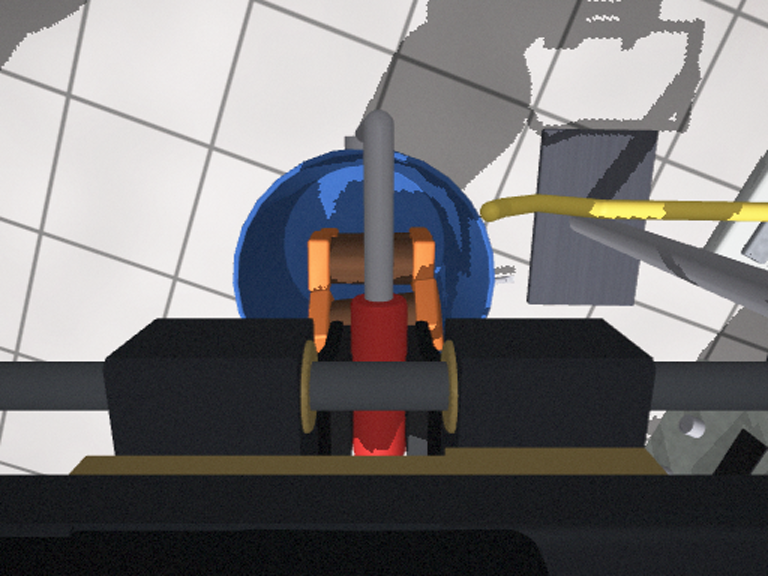

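Run:
```python
from h import *
_,K,W=load('w24')
Ttc=np.array(vision.read_camera('wrist')['T_tool_cam']);T=W@np.linalg.inv(Ttc);Ti=np.linalg.inv(T)
f=lambda u,v,z:(Ti@np.r_[onz(K,W,u/1.5,v/1.5,z),1])[:3].round(4)
print('tip',f(484,212,.278),f(490,212,.278),onz(K,W,489/1.5,212/1.5,.278))
print('prong',f(620,209,.26),f(760,211,.26),onz(K,W,620/1.5,209/1.5,.26),onz(K,W,760/1.5,211/1.5,.26))
print('bar',f(379,122,.332),f(379,297,.332))
_,Kd,Wd=load('d24');_,Ks,Ws=load('s24')
D=lambda u,v:(Kd,Wd,120+u/2.8,150+v/2.8)
S=lambda u,v:(Ks,Ws,200+u/4,60+v/4)
W_=lambda u,v:(K,W,u/1.5,v/1.5)
print('tip+ tri',tri(D(320,410),W_(487,212)),tri(S(440,152),W_(487,212)))
print('tip-',tri(D(296,306),S(437,188)))
```

```text
tip [0.043  0.0433 0.0415] [0.043  0.0433 0.0438] [0.56102129 0.33685578 0.278     ]
prong [0.0609 0.0422 0.1017] [0.0608 0.0414 0.16  ] [0.61612616 0.35581312 0.26      ] [0.67123774 0.37502988 0.26      ]
bar [-0.011   0.0741  0.0013] [-0.0109  0.0255  0.0013]
tip+ tri (array([0.5583479 , 0.33714628, 0.2791155 ]), [np.float64(0.9831404694152318), np.float64(3.013713976646524)]) (array([0.5623963 , 0.33646149, 0.27127986]), [np.float64(0.1674639837540729), np.float64(0.8839963597323612)])
tip- (array([0.58741903, 0.26075529, 0.27202466]), [np.float64(1.9180237833617813), np.float64(1.2512032365912986)])
```

>>> {"method": "drive_tool", "body": {"offset": [[0,0,0.004],[0,0.001,0.014],[0,0.001,0.028],[0,0.002,0.042],[0,0.002,0.056],[0,0.002,0.066],[0,0.002,0.071],[0,0.002,0.071],[0,0.002,0.071],[0,0.002,0.071]], "angular": [[0,0,0],[0,0,0],[0,0,0],[0,0,0],[0,0,0],[0.008,0,0],[0.008,0,0],[0.008,0,0],[0.008,0,0],[0.008,0,0]]}}

```text
time_s: 41.45
tool_pos: [0.6008, 0.3076, 0.3213]
tool_rot: [-138.6, 89.9, -119.0]
force: [0.2, 0.1, -6.9]
grip_width: 0.0141
```

Run:
```python
from h import *
st();snap('side','d25',(120,150,340,354),2.8);snap('scene','s25',(230,60,380,195),5);snap('wrist','w25',None,1.5)
P=pose();print(np.degrees(np.arctan2(P[1,2],P[0,2])))
```

```text
t 41.45 p [0.6008 0.3076 0.3213] F [ 0.2  0.1 -6.9] w 0.0141 q7 [-28.  20.  -2.  70.   1.  89. -10.]
19.570016760724283
```

View pics/d25.png

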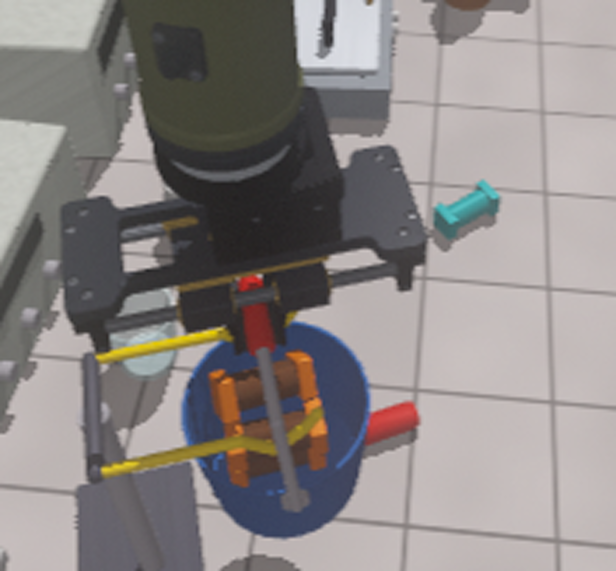

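View pics/s25.png

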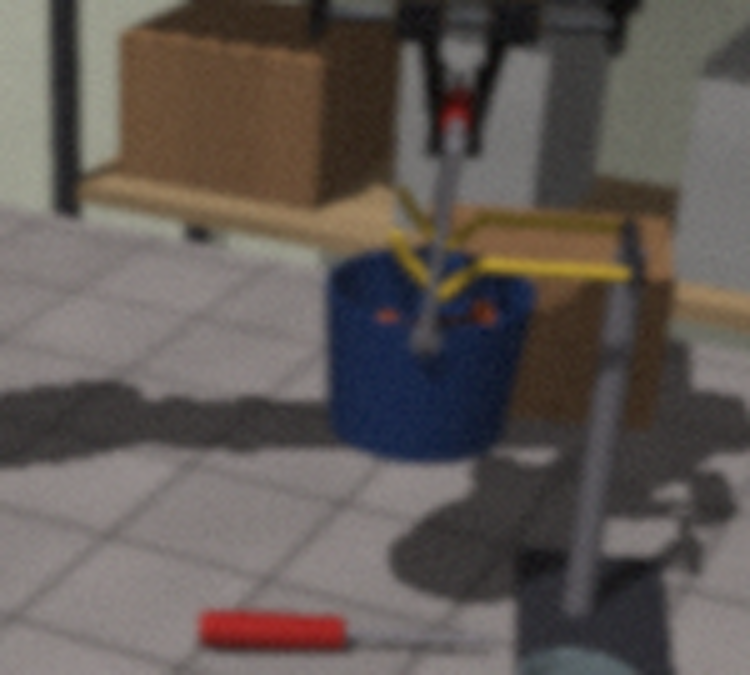

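View pics/w25.png

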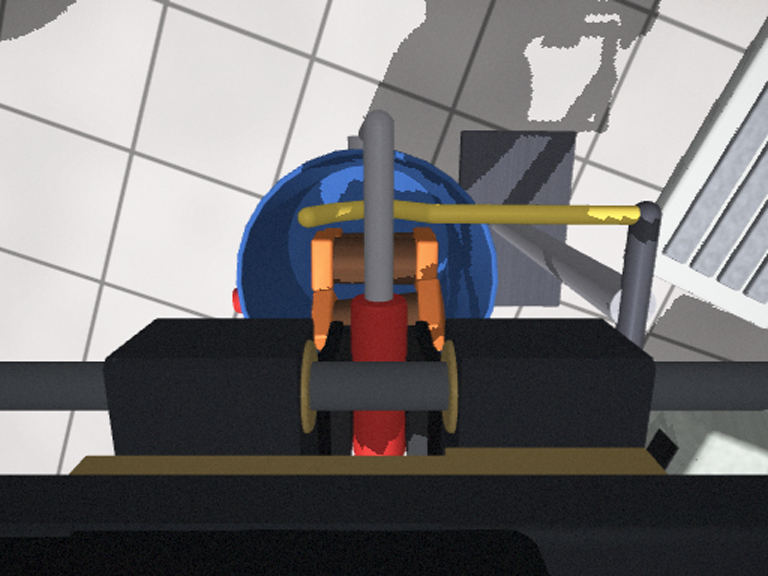

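Run:
```python
from h import *
_,K,W=load('w25')
Ttc=np.array(vision.read_camera('wrist')['T_tool_cam']);T=W@np.linalg.inv(Ttc);Ti=np.linalg.inv(T)
f=lambda u,v,z:(Ti@np.r_[onz(K,W,u/1.5,v/1.5,z),1])[:3].round(4)
print('tip',f(299,216,.278),'post',f(648,212,.26),'dip?',f(372,208,.24),'bar',f(379,122,.332))
```

```text
tip [ 0.0433  0.0417 -0.0293] post [0.0611 0.041  0.1136] dip? [ 0.0813  0.0402 -0.0018] bar [-0.0108  0.0741  0.0013]
```

>>> {"method": "drive_tool", "body": {"offset": [[0.005,0,0],[0.015,0,0],[0.027,0,0.0005],[0.039,0,0.0005],[0.05,0,0.0005],[0.06,0,0.0005],[0.07,0,0.0005],[0.076,0,0.0005],[0.076,0,0.0005]], "angular": [[0,0,0],[0,0,0],[0,0,0],[0,0,0],[0,0,0],[0,0,0],[0,0,0],[0,0,0],[0,0,0]]}}

```text
time_s: 42.78
tool_pos: [0.6012, 0.3075, 0.2446]
tool_rot: [-145.6, 89.9, -126.0]
force: [-0.1, 0.6, -5.3]
grip_width: 0.0141
```

Run:
```python
from h import *
st();snap('scene','s26',(230,60,380,195),5);snap('wrist','w26',None,1.5)
```

```text
t 42.77 p [0.6012 0.3075 0.2446] F [-0.1  0.6 -5.3] w 0.0141 q7 [-28.  21.  -2.  78.   1.  81. -10.]
```

View pics/s26.png

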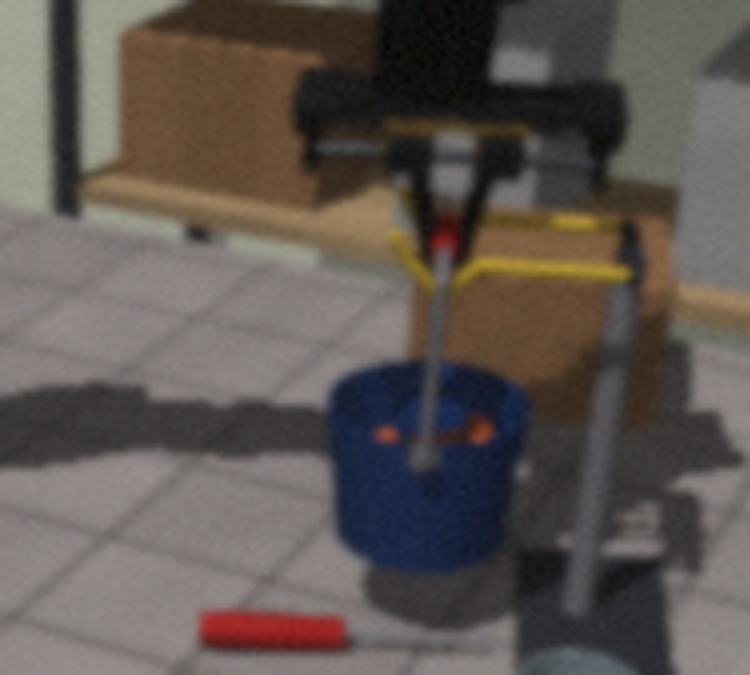

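View pics/w26.png

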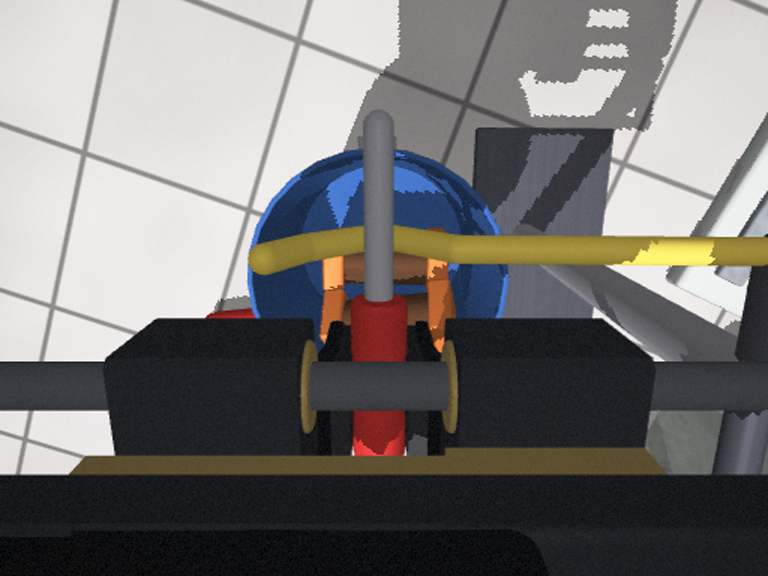

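>>> {"method": "drive_tool", "body": {"offset": [[0.003,0,0],[0.005,0,0],[0.007,0,0],[0.008,0,0],[0.008,0,0]], "angular": [[0,0,0],[0,0,0],[0,0,0],[0,0,0],[0,0,0]]}}

```text
time_s: 43.5
tool_pos: [0.6015, 0.3077, 0.2375]
tool_rot: [-123.7, 89.9, -104.1]
force: [-0.4, 0.0, -5.6]
grip_width: 0.0143
```

>>> {"method": "drive_tool", "body": {"offset": [[0.001,0,0],[0.002,0,0],[0.003,0,0],[0.003,0,0]], "angular": [[0,0,0],[0,0,0],[0,0,0],[0,0,0]]}}

```text
time_s: 44.0
tool_pos: [0.6016, 0.3077, 0.2346]
tool_rot: [-113.8, 89.9, -94.2]
force: [-0.9, -0.2, -5.3]
grip_width: 0.0143
```

Run:
```python
from h import *
st();snap('scene','s27',(230,60,380,195),5);snap('wrist','w27',None,1.5)
```

```text
t 44.0 p [0.6016 0.3077 0.2346] F [-0.9 -0.2 -5.3] w 0.0143 q7 [-28.  21.  -2.  79.   1.  80. -10.]
```

View pics/s27.png

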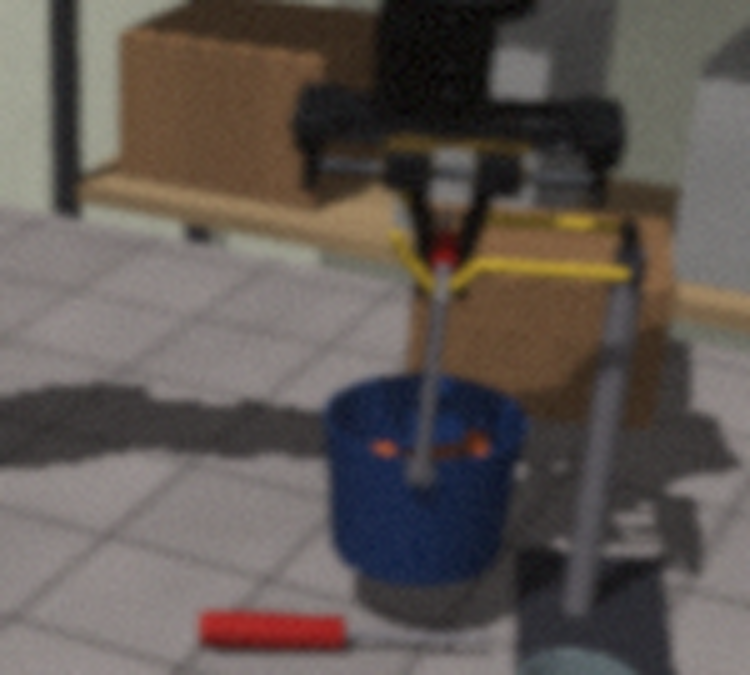

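>>> {"method": "drive_tool", "body": {"offset": [[0.001,0,0],[0.002,0,0],[0.003,0,0],[0.003,0,0]], "angular": [[0,0,0],[0,0,0],[0,0,0],[0,0,0]]}}

```text
time_s: 44.6
tool_pos: [0.6019, 0.3079, 0.2339]
tool_rot: [-23.1, 89.9, -3.5]
force: [-4.2, -1.7, 5.6]
grip_width: 0.014
```

>>> {"method": "drive_tool", "body": {"offset": [[-0.0015,0,0],[-0.0015,0,0],[-0.0015,0,0]], "angular": [[0,0,0],[0,0,0],[0,0,0]]}}

```text
time_s: 44.98
tool_pos: [0.6018, 0.3078, 0.2345]
tool_rot: [-45.0, 89.9, -25.4]
force: [0.9, 0.1, -4.3]
grip_width: 0.0144
```

>>> {"method": "drive_tool", "body": {"offset": [[0,0,0],[0,0,0],[0,0,0],[0,0,0],[0,0,0]], "angular": [[0,0,0],[0,0,0],[0,0,0],[0,0,0],[0,0,0]], "fingers": 0.0}}

```text
time_s: 45.6
tool_pos: [0.6018, 0.3079, 0.2347]
tool_rot: [-34.2, 89.9, -14.6]
force: [1.6, 0.6, -0.3]
grip_width: 0.0432
```

Run:
```python
from h import *
st();snap('scene','s28',(230,60,380,195),5);snap('wrist','w28',None,1.5)
```

```text
t 45.6 p [0.6018 0.3079 0.2347] F [ 1.6  0.6 -0.3] w 0.0432 q7 [-28.  21.  -2.  79.   1.  80. -10.]
```

View pics/s28.png

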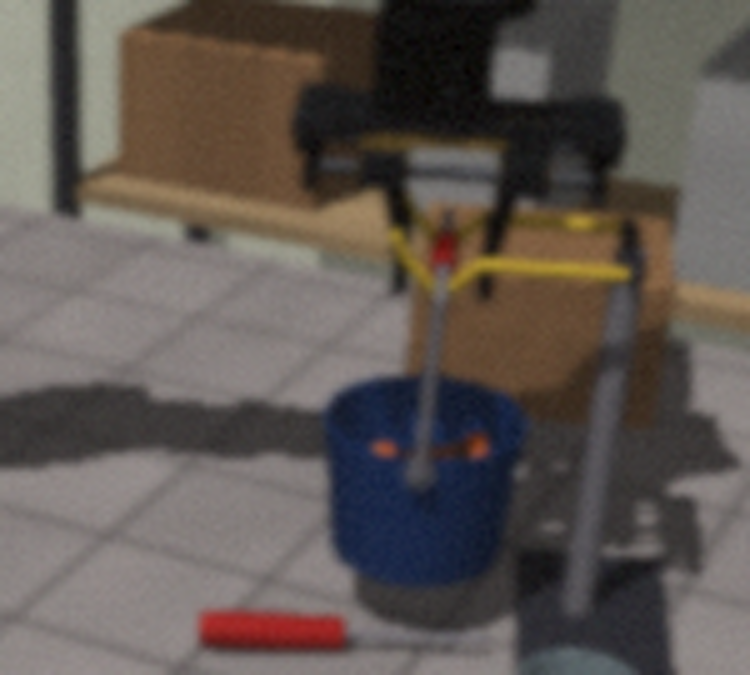

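View pics/w28.png

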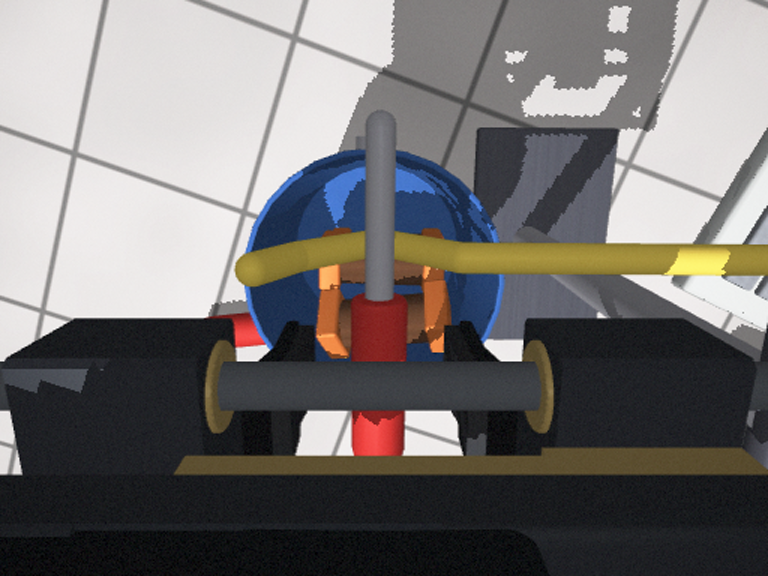

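Hanging, released, sleeve free between the fingers. Now withdraw straight up.

>>> {"method": "drive_tool", "body": {"offset": [[-0.02,0,0],[-0.05,0,0],[-0.09,0,0],[-0.13,0,0],[-0.17,0,0],[-0.19,0,0],[-0.19,0,0]], "angular": [[0,0,0],[0,0,0],[0,0,0],[0,0,0],[0,0,0],[0,0,0],[0,0,0]]}}

```text
time_s: 46.58
tool_pos: [0.602, 0.3083, 0.4281]
tool_rot: [0.9, 89.6, 20.5]
force: [-0.0, -0.6, 0.1]
grip_width: 0.0436
```

>>> {"method": "drive_tool", "body": {"offset": [[0,-0.05,0],[0,-0.11,0],[0,-0.17,0],[0,-0.23,0],[0,-0.28,0],[0,-0.28,0],[0,-0.28,0]], "angular": [[0,0,0],[0,0,0],[0,0,0],[0,0,0],[0,0,0],[0,0,0],[0,0,0]]}}

```text
time_s: 47.45
tool_pos: [0.6955, 0.0449, 0.4272]
tool_rot: [14.8, 89.7, 34.4]
force: [-0.6, -0.2, 0.7]
grip_width: 0.0432
```

Run:
```python
from h import *
st();snap('scene','s29',(80,60,400,340),2.4);snap('side','d29',(100,80,420,384),2);snap('wrist','w29')
```

```text
t 47.45 p [0.6955 0.0449 0.4272] F [-0.6 -0.2  0.7] w 0.0432 q7 [ -9.  24.   5.  53.  -2. 102.  15.]
```

View pics/s29.png

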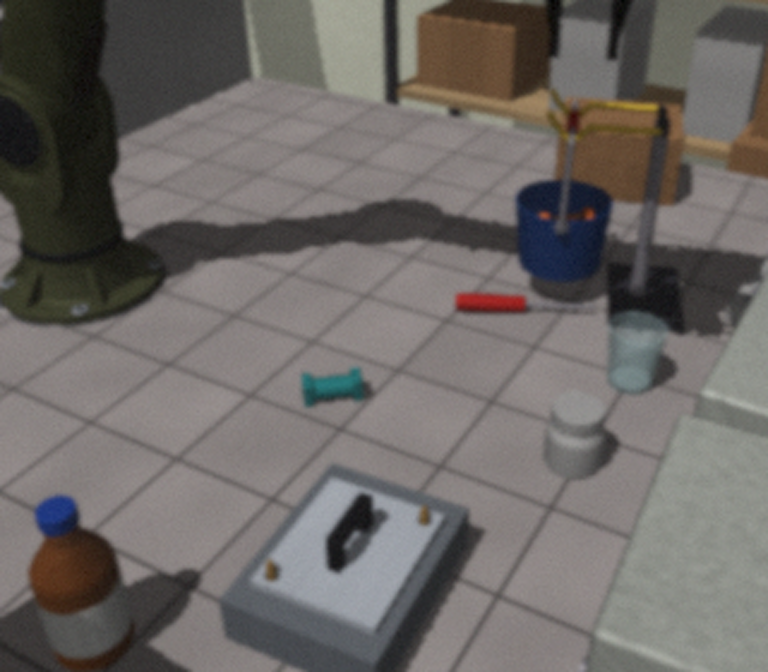

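View pics/d29.png

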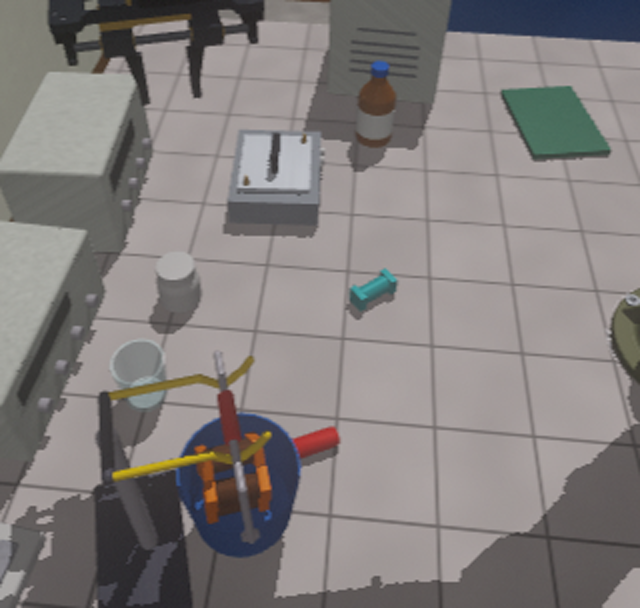

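>>> {"method": "drive_tool", "body": {"offset": [[0,0,0],[0,0,0],[0,0,0],[0,0,0]], "angular": [[0,0,0],[0,0,0],[0,0,0],[0,0,0]]}}

```text
time_s: 48.1
tool_pos: [0.6953, 0.0464, 0.428]
tool_rot: [8.9, 89.6, 28.6]
force: [-0.4, -0.4, 0.1]
grip_width: 0.0433
```

Run:
```python
from h import *
snap('scene','s30');snap('side','d30')
for a,b,r in [('s29','s30',(slice(130,190),slice(290,340))),('d29','d30',(slice(260,360),slice(180,260)))]:
    x=load(a)[0][r].astype(np.float32).mean(2);y=load(b)[0][r].astype(np.float32).mean(2); print(cv2.phaseCorrelate(x,y))
_,Kd,Wd=load('d29');_,Ks,Ws=load('s29')
D=lambda u,v:(Kd,Wd,100+u/2,80+v/2)
S=lambda u,v:(Ks,Ws,80+u/2.4,60+v/2.4)
print('sleeve ctr',tri(D(229,417),S(573,120)))
print('plate holes/pins', [onz(*S(*p),.074).round(4) for p in [(425,508),(270,563)]],'corners',[onz(*S(*p),.058).round(4) for p in [(337,479),(443,518),(376,626),(254,582)]], np.mean([onz(*S(*p),.058) for p in [(337,479),(443,518),(376,626),(254,582)]],0))
```

```text
((-0.04133709545619624, 0.01950187222763944), 1.0242169348398844)
((-0.02310175153193228, 0.040169190724107295), 0.9927761256694794)
sleeve ctr (array([0.60115418, 0.31067691, 0.2485391 ]), [np.float64(1.427860930358311), np.float64(0.8715965175412047)])
plate holes/pins [array([ 0.6843, -0.2241,  0.074 ]), array([ 0.6005, -0.3442,  0.074 ])] corners [array([ 0.5834, -0.2171,  0.058 ]), array([ 0.6973, -0.2133,  0.058 ]), array([ 0.7057, -0.3454,  0.058 ]), array([ 0.5913, -0.3568,  0.058 ])] [ 0.64442452 -0.28312357  0.058     ]
```

```bash
python3 -c "
from cell import sign_off
print(sign_off())"
```

```text
the job is handed in; nothing more can be done
None
```

I finished the filter change and handed it in after about 48 s of robot time. `sign_off` gives no verdict, so the results below are from my own camera checks.

- **Spent cartridges:** I found three on the bench and put all three in the pail. The last overhead pictures clearly show only two of them. I saw each one go in and none left on the bench, so I take the third to be lying underneath.
- **Pail:** I raised the bail upright with the pail still on the bench, then hung the pail on both prongs and let go. The crossbar centre measured at (0.601, 0.311, 0.249) m, within about 5 mm of where I place the seat. Two pictures 0.65 s apart showed no motion.
- **New cartridge:** it lies flat in the housing pocket. I saw it there before the plate covered it.
- **Cover plate:** both brass pins come through it and the wrist height matched flush. The plate centre measured about 2 mm from the midpoint of the pins, in the scene camera.
- **Bystanders:** the screwdriver seems to have shifted by roughly 5–8 mm while I raised the bail, well inside the 50 mm limit. The bottle, jar, beaker and turquoise cartridge look unmoved.

The scene and side cameras disagreed by up to about 10 mm on single points. I relied on close wrist views for every grasp and fit, plus a scene-camera check of the second pin for the plate.

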